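# Make up the hinge-fitting kit

## Robot

A 6-joint arm with a two-finger parallel gripper is mounted at the origin on a cart in front of the work surface, level with it; the furniture and walls round the work are solid. World frame = base frame: x ahead of the robot, y to its left, z up, the work surface at z = 0. Lengths are in m, angles in rad, forces in N, time in s.
With the tool pointing down it reaches from about 0.225 to 0.875 m from the base axis. Payload 3.4 kg.
Tool frame: the origin (TCP) lies at the very end of the fingers, on their centre line; the grasp point (between the pads) lies behind it (manip.grasp_offset is the z of the grasp point in the tool frame, in m); z points along the fingers, y is the line along which they close (so a half turn about z gives the same grasp; the last joint's range is limited). The gripper opens to 85 mm and grips with 20 to 120 N. Pads are 22 mm wide; open, the fingers measure 114 mm over their backs; the gripper's body (76 mm by 85 mm) begins 54 mm behind the grasp point. The pads swing forward as they close: fully open they stand 13 mm farther back than shut.
Start: joints at [-1.298, 0.276, 1.505, -0, 1.361, -0.121], TCP at [0.221, -0.531, 0.231] pointing down, gripper open.
Joint ranges: [-2.89, 2.89], [-0.75, 2.08], [0.22, 2.7], [-1.18, 4.32], [0.11, 2.71], [-2.7, 2.7]. Speed limits (rad/s): [2.57, 2.57, 3.14, 3.14, 3.14, 3.14].

## Interface

Orientations are given as a unit quaternion [w, x, y, z].
In Python, from rig import manip gives the robot as it stands.
- The arm moves only by the shell command python3 -m pendant 'ROWS' [FORCE]. ROWS is JSON, a list of rows, each an object of numbers: "dx", "dy", "dz": the shift along the tool's x, y, z in m; "rx", "ry", "rz": the turn, a rotation vector about the tool's x, y, z in degrees; "hand": the finger opening in m, from 0 to 0.0854. In form: [{"dx": .., "dy": .., "dz": .., "rx": .., "ry": .., "rz": .., "hand": ..}, ...]. A call has 1 to 12 rows; each row shifts and turns the commanded pose from where the row before left it, along the tool's axes as they then stand; what a row does not reach is not made up. A row lasts 1/12 s, in which the tool goes at most 41.7 mm and 7.16 degrees, less where a joint would pass 70% of its speed; a pose out of reach is approached as far as the arm can. A call is refused whole if a number of a shift passes 0.0417 or a number of a turn 7.16, either way. A call with a gripper value outside its range is refused whole. The fingers move at their own pace and stop on an object; FORCE is the grip in N (left out, the last holds). Time passes only in rows, so rows that do not move let the fingers close. It gives the time, the measured TCP pose, the force, the opening and the grip force at its end, in the units of the state.
- manip.get_state(): the state, without advancing time (a new reading comes with each control period).
- manip.get_image(name): name is "scene" or "top"; returns a dict with "frame" (400x640x3 uint8, red, green, blue), "fx", "fy", "cx", "cy" (pixels), "position" and "attitude" of the camera in the world. Camera axes: x right, y up, looking along -z (the intrinsics and any distortion apply to the point x, -y, -z); pixel columns grow to the right and rows downward; lengths in m; the calibration is good to about 2 mm. A picture is of the moment at which its call begins. There is no depth.
- manip.sign_off(): hands the job in; it is judged then, once.
The state is a dict: "clock": time; "qpos": joint angles; "qd": joint speeds; "effort": joint torques, N m; "position": TCP position; "ee_rot": TCP orientation; "contact_force": force on the tool from outside, world axes, zero at the start; "moment": the same for the moment, N m; "width": finger opening in m; "gripper_force": force on a finger pad.
Only numpy, scipy, OpenCV 4.12 (cv2) and the standard library are available. Lean on these libraries where they do the work, as an engineer would, in place of code of your own. Each camera call takes 0.05 s, during which the arm holds its last target. There are 200 camera calls.

## Task

Make up the hinge kit in the wooden tray: put the concealed hinge (cup down), its cross-shaped mounting plate, the short drill bit and the large boring bit each into the pocket made for it - hinge in the large rectangular pocket, plate in the smaller rectangular one, short bit lying along the notched groove, large boring bit standing on its head in the round one - all sitting flat on the pocket floors. Leave the long drill bit and the small boring bit where they are on the worktop.

Things in the scene. Friction and masses are not known exactly. Their poses are not given: they have to be found in the camera images.
- hinge: Concealed hinge of bright metal, 90 x 48 x 23 mm, cup down. Origin: centre of underside. x along it: 35 mm cup, 11 mm high, at x = -28 mm; flange 48 mm across y, x -29 to -11 mm, 11 to 13 mm high; arm on the centre line, 16 mm wide, 11 to 20 mm high, x -16 to 29 mm; under it a foot 20 mm wide, to 12 mm high, x 11 to 45 mm. Grip the arm across y near x = 0, fingertips 13 mm up. 65 g.
- mount_plate: Cross-shaped metal mounting plate of the hinge. Origin: centre of its underside. Rail along x 52 mm long, 14 mm wide, 16 mm high; two flat wings in the middle, 34 mm across y, 20 mm along x, 3 mm thick. Grip the rail across y. About 45 g. Belongs in the kit.
- short_bit: Short steel drill bit, 70 mm long along its y (shank end at +y), 10 mm thick, lying flat (it does not roll). Origin: centre of its underside. About 30 g. Belongs in the kit.
- large_borer: Large hinge-boring bit standing on its head, shank up: head 35 mm across and 11 mm high, shank 16 mm diameter on the z axis up to 57 mm. Origin: centre of its underside, z up. About 110 g. Belongs in the kit.
- liner_hinge: Liner for the hinge: one large rectangular pocket 106 x 64 mm, 8 mm deep, in its middle, long side along x. Fixed grey liner 118 (x) x 76 (y) x 12 mm; origin: centre of its underside, 6 mm above the worktop; pocket floor 4 mm above that. Four such liners stand 2 x 2, in any order, in a low wooden tray (254 x 168 mm, rim top 20 mm above the worktop).
- liner_plate: Liner for the mounting plate: one smaller rectangular pocket 68 x 50 mm, 8 mm deep, in its middle, long side along x. Fixed grey liner 118 (x) x 76 (y) x 12 mm; origin: centre of its underside, 6 mm above the worktop; pocket floor 4 mm above that. Four such liners stand 2 x 2, in any order, in a low wooden tray (254 x 168 mm, rim top 20 mm above the worktop).
- liner_borer: Liner for the large boring bit: one round pocket 56 mm in diameter, 8 mm deep, in its middle. Fixed grey liner 118 (x) x 76 (y) x 12 mm; origin: centre of its underside, 6 mm above the worktop; pocket floor 4 mm above that. Four such liners stand 2 x 2, in any order, in a low wooden tray (254 x 168 mm, rim top 20 mm above the worktop).
- liner_bit: For the short bit: groove along x, 90 x 34 mm, 8 mm deep, crossed by a finger notch 44 mm wide (in x) open at both sides. Fixed grey liner 118 (x) x 76 (y) x 12 mm; origin: centre of its underside, 6 mm above the worktop; pocket floor 4 mm above that. Four such liners stand 2 x 2, in any order, in a low wooden tray (254 x 168 mm, rim top 20 mm above the worktop).
- long_bit: Look-alike, stays where it is: long steel drill bit, 127 mm along its y, 12 mm thick, lying flat. Origin: centre of its underside.
- small_borer: Look-alike, stays where it is: small boring bit standing on its head, shank up: head only 20 mm across, thin shank 10 mm diameter, 57 mm high. Origin: centre of its underside, z up.
There are look-alikes about, which are no part of the job. Several things have the shape of the mount_plate; the one meant has the colours described above.

How it is judged:
By the outcome, as a careful person would: the job done as asked, in the order asked, and still so for the second after the job is handed in, with the robot touching nothing.
It also fails if it takes over 115 s, if anything falls off the work surface, if the arm or the gripper's body presses on something with over 40 N, if the wrist force passes 120 N, or if a joint passes its speed limit or range.

## Working session

There is one attempt and no reset: what is moved stays moved. The work goes in short steps, Python scripts to look and compute and a shell command to move; the robot and the scene stay as the last step left them, time stands still between calls to the robot, and variables do not carry over. Pictures are saved under pics/ and viewed, at most 14 in all, crops included, and the job is handed in when it is done.

```bash
ls; mkdir -p pics; python3 - <<'E'
from rig import manip
import cv2
for n in("scene","top"):
    d=manip.get_image(n);cv2.imwrite(f"pics/{n}0.png",d["frame"][:,:,::-1])
    print(n,{k:v for k,v in d.items() if k!="frame"})
print(manip.get_state(),manip.grasp_offset)
E
```

```text
pics
scene {'fx': 464.30853732223216, 'fy': 464.30853732223216, 'cx': 322.9248194563433, 'cy': 203.8045745165074, 'position': array([-0.32756985,  0.89287685,  0.8899066 ]), 'attitude': array([-0.32181649, -0.16670407,  0.42360483,  0.83018241])}
top {'fx': 506.6464549561549, 'fy': 506.6464549561549, 'cx': 315.1643131657081, 'cy': 194.04748073983927, 'position': array([0.23461406, 0.02038369, 1.76551638]), 'attitude': array([-0.70230939, -0.04181049,  0.05286825,  0.70867365])}
{'clock': 0.1, 'qpos': array([-1.29798763e+00,  2.76526032e-01,  1.50602078e+00,  3.75025941e-05,
        1.36071655e+00, -1.20995037e-01]), 'qd': array([ 0.00079954, -0.00093593,  0.00036255,  0.00046645, -0.00041539,
        0.00060965]), 'effort': array([ 9.53088420e-04, -4.17701375e+01, -2.46404761e+01, -3.54746344e-04,
        5.82605877e-03,  1.56969247e-05]), 'position': array([ 0.22050883, -0.53051517,  0.23052381]), 'ee_rot': array([-8.34340566e-04,  9.80677802e-01,  1.95628090e-01, -4.50653525e-05]), 'contact_force': array([-0.0039592 , -0.30897299,  0.00869491]), 'moment': array([-0.02196527, -0.00816896,  0.02562635]), 'gripper_force': 0.0, 'width': 0.08572281314052627} -0.0187
```

View pics/scene0.png

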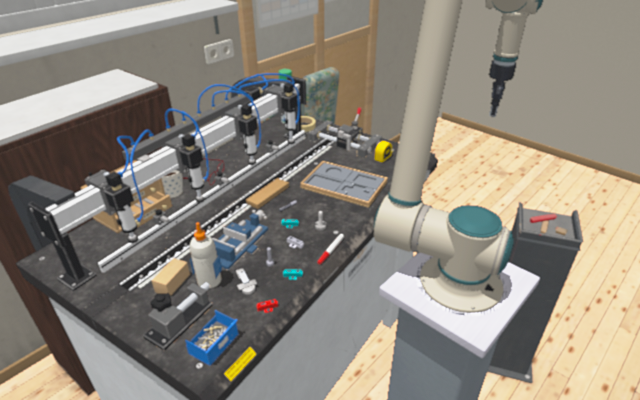

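View pics/top0.png

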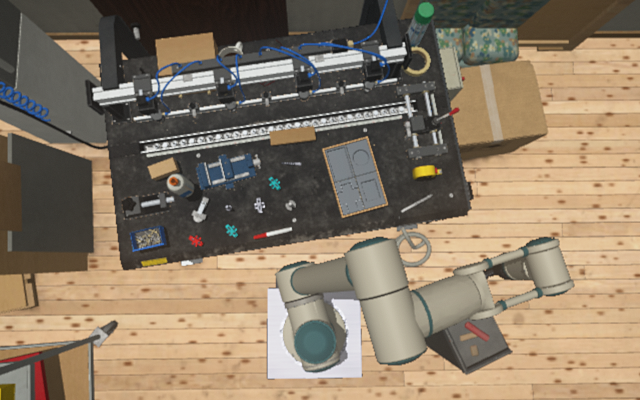

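The scene view shows the kit parts around (225–345, 200–310) and the tray at (345,182). In the top view the parts are around (185–300, 160–265) and the tray at (355,178). I'll enlarge these areas.

```bash
python3 - <<'E'
import cv2
def crop(n,x,y,w,h,s,o):
    c=cv2.imread(f"pics/{n}0.png")[y:y+h,x:x+w]
    c=cv2.resize(c,None,fx=s,fy=s,interpolation=cv2.INTER_CUBIC)
    for i in range(0,w,10): cv2.line(c,(i*s,0),(i*s,6 if (x+i)%50 else 16),(0,255,255),1); cv2.putText(c,str(x+i),(i*s,26),0,.35,(0,255,255)) if (x+i)%20==0 else 0
    for i in range(0,h,10): cv2.line(c,(0,i*s),(6,i*s),(0,255,255),1); cv2.putText(c,str(y+i),(8,i*s+4),0,.35,(0,255,255)) if (y+i)%20==0 else 0
    cv2.imwrite(f"pics/{o}.png",c)
crop("top",180,150,130,100,6,"t1")
crop("top",310,130,130,96,6,"t2")
crop("scene",220,190,130,100,6,"s1")
crop("scene",290,150,110,70,7,"s2")
E
```

```text
(no output)
```

View pics/t1.png

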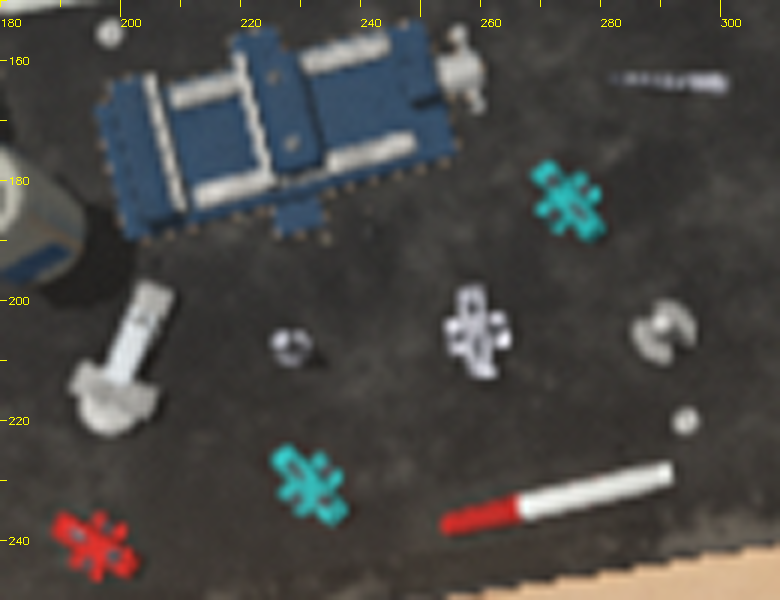

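View pics/t2.png

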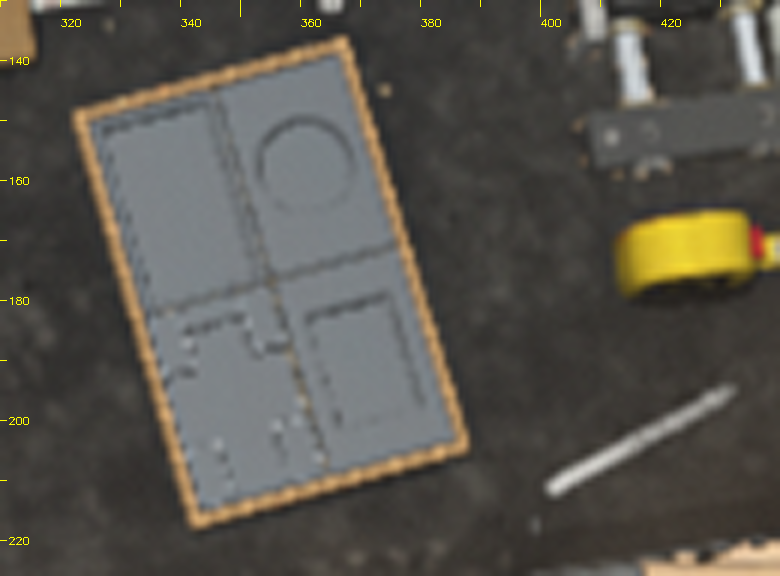

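View pics/s1.png

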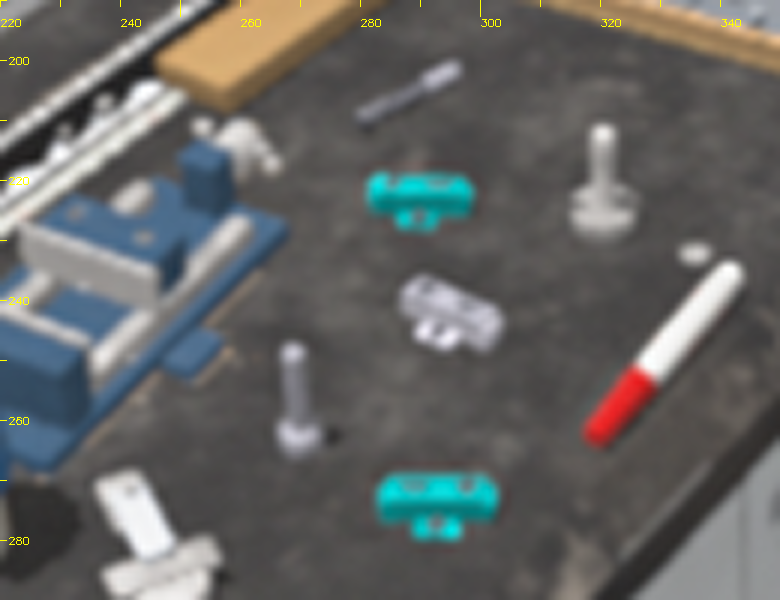

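View pics/s2.png

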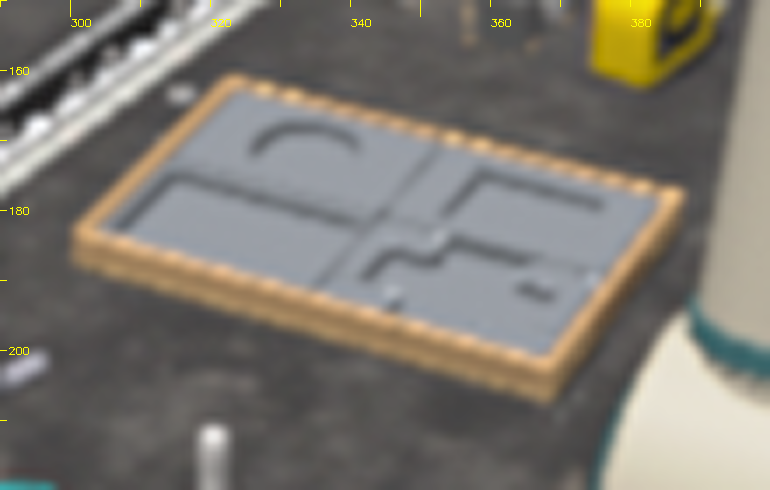

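The metal plate candidates are teal (273,183), teal (231,231), red (195,240) and bright metal (258,205). The bright metal one is the one meant, and the crop confirms it. The short bit is at (290,163) and the long one, which stays, is at (415,203). The large borer is at (289,206) and the small one, which stays, at (227,208). Tray pockets in the top view: hinge top-left, round top-right, notched bottom-left, plate bottom-right. Next, fine crops for exact pixels.

```bash
cat > u.py <<'E'
import cv2,numpy as np
from scipy.spatial.transform import Rotation as R
from scipy.optimize import least_squares
C={"scene":(464.3085,322.9248,203.8046,[-0.32756985,0.89287685,0.8899066],[-0.32181649,-0.16670407,0.42360483,0.83018241]),
"top":(506.64645,315.1643,194.0475,[0.23461406,0.02038369,1.76551638],[-0.70230939,-0.04181049,0.05286825,0.70867365])}
def proj(n,P):
    f,cx,cy,t,q=C[n];p=(np.atleast_2d(P)-t)@R.from_quat(np.roll(q,-1)).as_matrix()
    return np.c_[cx-f*p[:,0]/p[:,2],cy+f*p[:,1]/p[:,2]]
def ray(n,uv,z):
    f,cx,cy,t,q=C[n];d=R.from_quat(np.roll(q,-1)).apply([(uv[0]-cx)/f,-(uv[1]-cy)/f,-1]);t=np.array(t)
    return t+d*(z-t[2])/d[2]
def fit(obs,x0,fz=True):
    """obs: list (view,(model xyz),(u,v)); x0=[x,y,z,yaw]"""
    def w(p,m):
        c,s=np.cos(p[3]),np.sin(p[3]);return [p[0]+c*m[0]-s*m[1],p[1]+s*m[0]+c*m[1],p[2]+m[2]]
    def r(p):
        return np.concatenate([(proj(n,w(p,m))[0]-uv) for n,m,uv in obs])
    s=least_squares(r,x0,loss="soft_l1");return s.x,np.round(r(s.x).reshape(-1,2),1)
def tiles(spec,o,s=10,cols=2):
    T=[]
    for f,x,y,w,h in spec:
        c=cv2.resize(cv2.imread(f)[y:y+h,x:x+w],None,fx=s,fy=s,interpolation=cv2.INTER_CUBIC)
        for i in range(0,w,5): cv2.line(c,(i*s,0),(i*s,7),(0,255,255),1); cv2.putText(c,str(x+i),(i*s+2,16),0,.35,(0,255,255))
        for i in range(0,h,5): cv2.line(c,(0,i*s),(7,i*s),(0,255,255),1); cv2.putText(c,str(y+i),(8,i*s+4),0,.35,(0,255,255)) if i else 0
        T.append(c)
    cv2.imwrite(o,np.vstack([np.hstack(T[i:i+cols]) for i in range(0,len(T),cols)]))
E
python3 - <<'E'
from u import *
a="pics/scene0.png";b="pics/top0.png"
tiles([(a,230,265,40,30),(a,275,230,40,30),(a,300,208,40,30),(a,270,190,40,30)],"pics/sc.png")
tiles([(b,185,195,40,30),(b,240,192,40,30),(b,270,192,40,30),(b,270,148,40,30)],"pics/tc.png")
E
```

```text
(no output)
```

View pics/sc.png

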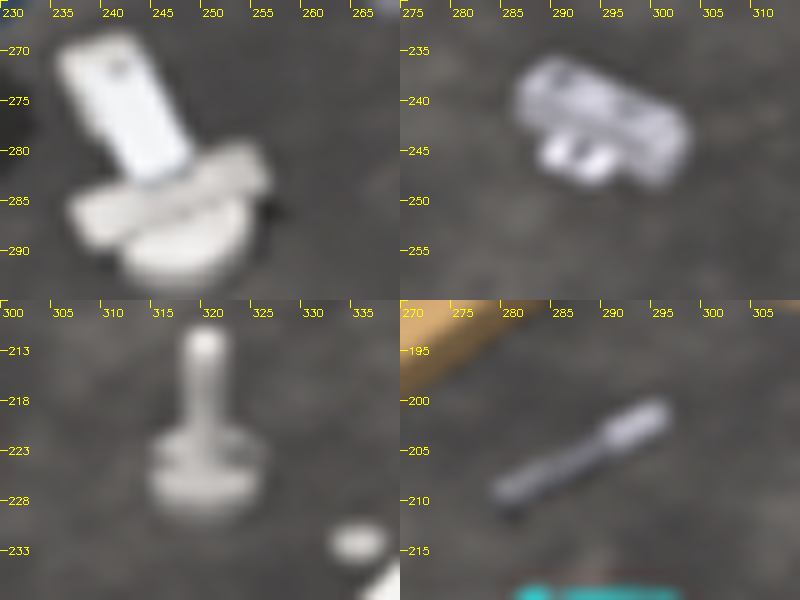

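View pics/tc.png

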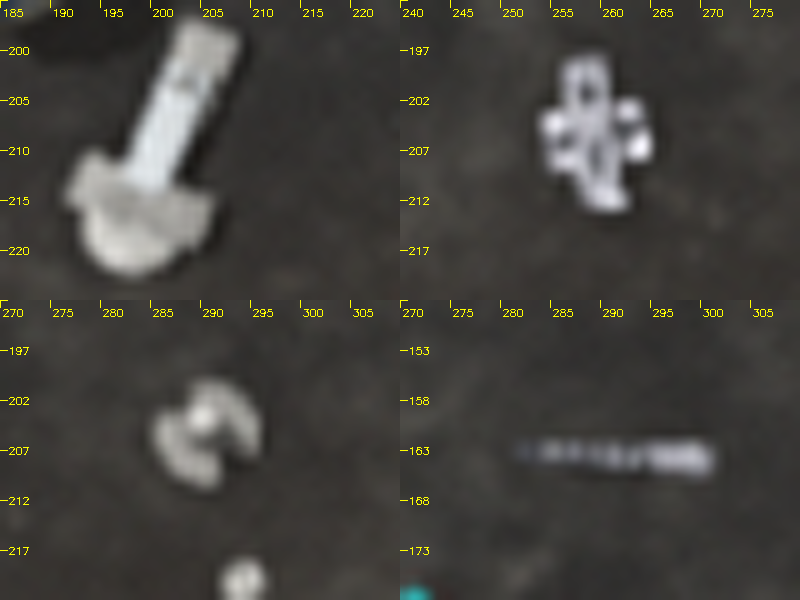

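Pixels read, as scene / top:
- **Hinge:** foot end (239.5,269.4) / (206.3,197.8), flange ends (237.9,287.7) and (256,281.5) / (193.1,212.2) and (205.3,217.2).
- **Metal plate:** rail ends (288.7,237) and (302.2,243.7) / (258.5,197.5) and (260.7,213).
- **Borer:** shank top (320.4,212) / (290.2,203.2).
- **Bit:** ends (279.5,209.3) and (296.7,200.5) / (281.5,163) and (301.3,164).

```bash
cat > fitall.py <<'E'
from u import *
S,T="scene","top"
O={}
O["tray"]=([(T,(-.127,-.084,0),(323,148.3)),(T,(-.127,.084,0),(367.8,136.3)),(T,(.127,.084,0),(388,204.7)),(T,(.127,-.084,0),(342.5,217.8)),
(S,(-.127,-.084,0),(300.7,182.6)),(S,(-.127,.084,0),(323.1,161)),(S,(.127,.084,0),(387.9,177.4)),(S,(.127,-.084,0),(368.3,201.7))],[.3,-.1,.02,-2.8])
# handedness: x=A->D ; use mirrored y
O["tray"]=([(n,(m[0],-m[1],0),p) for n,m,p in O["tray"][0]],O["tray"][1])
O["hinge"]=([(S,(.045,0,.012),(239.5,269.4)),(S,(-.020,.024,.013),(237.9,287.7)),(S,(-.020,-.024,.013),(256,281.5)),
(T,(.045,0,.012),(206.3,197.8)),(T,(-.020,.024,.013),(193.1,212.2)),(T,(-.020,-.024,.013),(205.3,217.2)),(T,(-.0455,0,.011),(198,222.5))],[.2,.4,0,-.4])
O["plate"]=([(S,(.026,0,.016),(288.7,237)),(S,(-.026,0,.016),(302.2,243.7)),(T,(.026,0,.016),(258.5,197.5)),(T,(-.026,0,.016),(260.7,213)),
(T,(0,.017,.003),(254.7,206)),(T,(0,-.017,.003),(264,204.8))],[.2,.2,0,0])
O["borer"]=([(T,(0,0,.011),(290.7,205.4)),(T,(0,0,.057),(290.2,203.2)),(S,(0,0,.057),(320.4,212)),(S,(0,0,.011),(320.7,223.7))],[.2,.1,0,0])
O["bit"]=([(S,(0,-.035,.007),(279.5,209.3)),(S,(0,.035,.007),(296.7,200.5)),(T,(0,-.035,.007),(281.5,163)),(T,(0,.035,.007),(301.3,164))],[.3,.1,0,3.1])
O["round"]=([(T,(0,0,.0),(360.8,157.5))]*1,None)
for sh in(0,.5):
    for k,(o,x0) in O.items():
        if x0 is None: print(k,ray(T,np.array(o[0][2])-sh,.018)); continue
        p,r=fit([(n,m,np.array(q)-sh) for n,m,q in o],x0)
        print(sh,k,np.round(p[:3],4),"yaw",round(np.degrees(p[3]),1),r.tolist())
E
python3 fitall.py
```

```text
0 tray [ 0.5426 -0.1612 -0.0017] yaw -106.2 [[6.8, -6.0], [-50.6, 50.8], [-1.3, 1.8], [56.1, -56.4], [0.1, -1.4], [2.7, 44.1], [-0.2, 5.3], [-8.2, -40.0]]
0 hinge [ 0.4206  0.3873 -0.0044] yaw -20.6 [[-0.0, 0.0], [0.8, -0.0], [0.1, 0.1], [-0.0, -0.4], [-0.3, 0.3], [0.4, -0.0], [-1.3, -0.7]]
0 plate [ 0.4337  0.1864 -0.0048] yaw 6.8 [[-0.3, -0.0], [0.2, -0.0], [-0.0, 0.3], [-0.5, -0.5], [0.1, 0.1], [0.5, 0.1]]
0 borer [ 0.4336  0.0776 -0.0024] yaw 0.0 [[-0.1, -0.4], [-0.0, 0.2], [0.2, -0.2], [-0.0, 0.2]]
0 bit [5.806e-01 7.410e-02 1.000e-04] yaw 175.7 [[0.1, -0.1], [-0.4, 0.0], [0.1, -0.1], [0.1, 0.3]]
round [ 0.59859606 -0.17014044  0.018     ]
0.5 tray [ 5.442e-01 -1.602e-01 -3.000e-04] yaw -106.5 [[7.2, -6.2], [-50.5, 50.6], [-1.2, 2.0], [56.4, -56.2], [0.1, -1.4], [2.4, 44.1], [-0.2, 5.5], [-8.0, -39.8]]
0.5 hinge [ 0.4218  0.3883 -0.0026] yaw -20.7 [[-0.1, 0.0], [0.6, -0.0], [-0.0, 0.1], [0.1, -0.3], [-0.2, 0.4], [0.6, 0.1], [-1.2, -0.6]]
0.5 plate [ 0.435   0.1877 -0.0027] yaw 6.9 [[-0.4, -0.0], [0.1, -0.0], [0.0, 0.3], [-0.5, -0.4], [0.2, 0.2], [0.6, 0.2]]
0.5 borer [ 4.348e-01  7.910e-02 -3.000e-04] yaw 0.0 [[-0.0, -0.3], [0.0, 0.3], [0.1, -0.2], [-0.1, 0.2]]
0.5 bit [0.5817 0.0756 0.0024] yaw 175.7 [[0.0, -0.1], [-0.5, -0.0], [0.1, 0.0], [0.1, 0.3]]
round [ 0.6004015  -0.16841732  0.018     ]
```

```bash
sed -i '/mirrored y/d;/^O\["tray"\]=(\[(n/d' fitall.py; python3 fitall.py | grep tray
python3 - <<'E'
from u import *
# pocket centres for a check (top view, edge coords -> -.5): plate pocket, hinge pocket, round
for n,uv in(("plate",(371.5,191)),("round",(360.8,157.5)),("roundlow",(360.8,157.5))):
    print(n,ray("top",np.array(uv)-.5,.018 if n!="roundlow" else .01)[:2])
E
```

```text
0 tray [ 0.5316 -0.1495  0.0167] yaw -165.1 [[-0.5, 0.0], [0.4, -0.2], [0.5, 0.1], [-0.3, -0.2], [-0.3, 0.0], [0.0, -0.6], [-0.1, 0.0], [0.5, 0.7]]
0.5 tray [ 0.5328 -0.1478  0.0191] yaw -165.1 [[-0.5, 0.0], [0.4, -0.2], [0.6, 0.2], [-0.3, -0.1], [-0.4, 0.0], [-0.0, -0.6], [-0.1, 0.0], [0.4, 0.7]]
plate [ 0.48101351 -0.20319824]
round [ 0.6004015  -0.16841732]
roundlow [ 0.60207605 -0.16928163]
```

The tray fit is good: rim at z=0.019, centre (0.533,-0.148), x axis yaw -165.1°. I'll start moving towards the hinge and check the bottle position on the way.

```bash
cat > go.py <<'E'
import sys;from u import *;from rig import manip
# usage: go.py x y z phi -> remaining shift in tool axes (after the turn rz), mm / deg
x,y,z,phi=map(float,sys.argv[1:5]);s=manip.get_state()
M=R.from_quat(np.roll(s["ee_rot"],-1)).as_matrix();p=s["position"]
ph=np.degrees(np.arctan2(M[1,0],M[0,0]));d=np.array([x,y,z])-p
rz=-((phi-ph+180)%360-180)
tl=lambda a:np.round(1e3*np.array([np.cos(a)*d[0]+np.sin(a)*d[1],np.sin(a)*d[0]-np.cos(a)*d[1],-d[2]]),1)
print("t",round(s["clock"],1),"pos",np.round(p,4),"phi",round(ph,1),"tilt",np.round(M[:2,2],3),"w",round(s["width"],4),"gf",round(s["gripper_force"],1),"F",np.round(s["contact_force"],1),"q6",round(s["qpos"][5],2))
print("now d(mm)",tl(np.radians(ph)),"rz",round(rz,1),"| after turn d",tl(np.radians(phi)))
E
python3 -c "
from u import *
print(ray('scene',(207,286),0)); print(ray('top',(181,184),.18))"
python3 -m pendant '[{"dx":0.0224,"dy":-0.0321},{"dx":0.0224,"dy":-0.0321},{"dx":0.0224,"dy":-0.0321},{"dx":0.0224,"dy":-0.0321},{"dx":0.0224,"dy":-0.0321},{"dx":0.0224,"dy":-0.0321},{"dx":0.0224,"dy":-0.0321},{"dx":0.0224,"dy":-0.0321},{"dx":0.0224,"dy":-0.0321},{"dx":0.0224,"dy":-0.0321},{"dx":0.0224,"dy":-0.0321},{"dx":0.0224,"dy":-0.0321}]' | tail -3
python3 go.py .4218 .3883 .08 159.3
```

```text
[ 4.84004604e-01  4.64375480e-01 -1.11022302e-16]
[0.48361493 0.41731322 0.18      ]
t 0.1 pos [ 0.2205 -0.5305  0.2305] phi 22.6 tilt [-0.     0.002] w 0.0857 gf 0.0 F [-0.  -0.3  0. ] q6 -0.12
now d(mm) [ 538.4 -771.3  150.5] rz -136.7 | after turn d [136.5 930.7 150.5]invalid input
```

```bash
python3 -m pendant '[{"dx":0.022,"dy":-0.032}]'; python3 -m pendant '[{"dx":0.022,"dy":-0.032,"dz":0,"rx":0,"ry":0,"rz":0,"hand":0.085}]'; python3 go.py .4218 .3883 .08 159.3
```

```text
clock: 0.18
position: [0.2279, -0.4988, 0.2301]
ee_rot: [0.002, 0.981, 0.194, -0.001]
contact_force: [1.5, 0.3, 0.4]
width: 0.0849
gripper_force: 0.0
t 0.2 pos [ 0.2279 -0.4988  0.2301] phi 22.4 tilt [-0.001 -0.005] w 0.0849 gf 0.0 F [1.5 0.3 0.4] q6 -0.09
now d(mm) [ 517.2 -746.3  150.1] rz -136.9 | after turn d [132.1 898.3 150.1]invalid input
```

```bash
python3 -m pendant '[{"dx":0.022,"dy":-0.032},{"dx":0.022,"dy":-0.032}]'; echo "A $?";  python3 -m pendant '[{"dx":0.022,"dy":-0.032,"hand":0.085}]' 2>&1; echo "B $?"; python3 -m pendant '[{"dx":0.022,"dy":-0.032,"dz":0,"rx":0,"ry":0,"rz":0}]' 2>&1;echo "C $?"
```

```text
A 1
invalid input
B 1
invalid input
C 1invalid input
```

Every row needs all seven keys.

```bash
python3 -m pendant '[{"dx":0.022,"dy":-0.031,"dz":0,"rx":0,"ry":0,"rz":0,"hand":0.085},{"dx":0.022,"dy":-0.031,"dz":0,"rx":0,"ry":0,"rz":0,"hand":0.085},{"dx":0.022,"dy":-0.031,"dz":0,"rx":0,"ry":0,"rz":0,"hand":0.085},{"dx":0.022,"dy":-0.031,"dz":0,"rx":0,"ry":0,"rz":0,"hand":0.085},{"dx":0.022,"dy":-0.031,"dz":0,"rx":0,"ry":0,"rz":0,"hand":0.085},{"dx":0.022,"dy":-0.031,"dz":0,"rx":0,"ry":0,"rz":0,"hand":0.085},{"dx":0.022,"dy":-0.031,"dz":0,"rx":0,"ry":0,"rz":0,"hand":0.085},{"dx":0.022,"dy":-0.031,"dz":0,"rx":0,"ry":0,"rz":0,"hand":0.085},{"dx":0.022,"dy":-0.031,"dz":0,"rx":0,"ry":0,"rz":0,"hand":0.085},{"dx":0.022,"dy":-0.031,"dz":0,"rx":0,"ry":0,"rz":0,"hand":0.085},{"dx":0.022,"dy":-0.031,"dz":0,"rx":0,"ry":0,"rz":0,"hand":0.085},{"dx":0.022,"dy":-0.031,"dz":0,"rx":0,"ry":0,"rz":0,"hand":0.085}]' >/dev/null
python3 go.py .4218 .3883 .08 159.3
python3 -m pendant '[{"dx":0.022,"dy":-0.031,"dz":0,"rx":0,"ry":0,"rz":0,"hand":0.085},{"dx":0.022,"dy":-0.031,"dz":0,"rx":0,"ry":0,"rz":0,"hand":0.085},{"dx":0.022,"dy":-0.031,"dz":0,"rx":0,"ry":0,"rz":0,"hand":0.085},{"dx":0.022,"dy":-0.031,"dz":0,"rx":0,"ry":0,"rz":0,"hand":0.085},{"dx":0.022,"dy":-0.031,"dz":0,"rx":0,"ry":0,"rz":0,"hand":0.085},{"dx":0.022,"dy":-0.031,"dz":0,"rx":0,"ry":0,"rz":0,"hand":0.085},{"dx":0.022,"dy":-0.031,"dz":0,"rx":0,"ry":0,"rz":0,"hand":0.085},{"dx":0.022,"dy":-0.031,"dz":0,"rx":0,"ry":0,"rz":0,"hand":0.085},{"dx":0.022,"dy":-0.031,"dz":0,"rx":0,"ry":0,"rz":0,"hand":0.085},{"dx":0.022,"dy":-0.031,"dz":0,"rx":0,"ry":0,"rz":0,"hand":0.085}]' >/dev/null
python3 go.py .4218 .3883 .08 159.3
```

```text
t 1.2 pos [ 0.3293 -0.0464  0.2313] phi 22.5 tilt [ 0. -0.] w 0.0851 gf 0.0 F [ 1.2 -0.7  0.5] q6 0.83
now d(mm) [ 251.9 -366.1  151.3] rz -136.8 | after turn d [ 67.1 439.3 151.3]
t 2.0 pos [0.4135 0.3244 0.2308] phi 22.6 tilt [-0.001 -0.001] w 0.085 gf 0.0 F [ 0.6 -1.1  0.8] q6 1.71
now d(mm) [ 32.2 -55.8 150.8] rz -136.7 | after turn d [ 14.9  62.7 150.8]
```

```bash
python3 -m pendant '[{"dx":0,"dy":0,"dz":0,"rx":0,"ry":0,"rz":-6.9,"hand":0.045},{"dx":0,"dy":0,"dz":0,"rx":0,"ry":0,"rz":-6.9,"hand":0.045},{"dx":0,"dy":0,"dz":0,"rx":0,"ry":0,"rz":-6.9,"hand":0.045},{"dx":0,"dy":0,"dz":0,"rx":0,"ry":0,"rz":-6.9,"hand":0.045},{"dx":0,"dy":0,"dz":0,"rx":0,"ry":0,"rz":-6.9,"hand":0.045},{"dx":0,"dy":0,"dz":0,"rx":0,"ry":0,"rz":-6.9,"hand":0.045},{"dx":0,"dy":0,"dz":0,"rx":0,"ry":0,"rz":-6.9,"hand":0.045},{"dx":0,"dy":0,"dz":0,"rx":0,"ry":0,"rz":-6.9,"hand":0.045},{"dx":0,"dy":0,"dz":0,"rx":0,"ry":0,"rz":-6.9,"hand":0.045},{"dx":0,"dy":0,"dz":0,"rx":0,"ry":0,"rz":-6.9,"hand":0.045}]' >/dev/null
python3 -m pendant '[{"dx":0,"dy":0,"dz":0,"rx":0,"ry":0,"rz":-6.9,"hand":0.045},{"dx":0,"dy":0,"dz":0,"rx":0,"ry":0,"rz":-6.9,"hand":0.045},{"dx":0,"dy":0,"dz":0,"rx":0,"ry":0,"rz":-6.9,"hand":0.045},{"dx":0,"dy":0,"dz":0,"rx":0,"ry":0,"rz":-6.9,"hand":0.045},{"dx":0,"dy":0,"dz":0,"rx":0,"ry":0,"rz":-6.9,"hand":0.045},{"dx":0,"dy":0,"dz":0,"rx":0,"ry":0,"rz":-6.9,"hand":0.045},{"dx":0,"dy":0,"dz":0,"rx":0,"ry":0,"rz":-6.9,"hand":0.045},{"dx":0,"dy":0,"dz":0,"rx":0,"ry":0,"rz":-6.9,"hand":0.045},{"dx":0,"dy":0,"dz":0,"rx":0,"ry":0,"rz":-6.9,"hand":0.045},{"dx":0,"dy":0,"dz":0,"rx":0,"ry":0,"rz":-5.5,"hand":0.045}]' >/dev/null
python3 go.py .4218 .3883 .1 159.3
python3 -c "
from u import *
for z in (0,.05,.1,.15,.2,.25): print(z,proj('scene',(.484,.464,z))[0].round(),proj('top',(.484,.464,z))[0].round())"
```

```text
t 3.7 pos [0.4136 0.3223 0.2308] phi 159.5 tilt [-0.001 -0.001] w 0.045 gf 0.0 F [-0.4  0.3 -0.6] q6 -0.68
now d(mm) [ 15.5  64.7 130.8] rz 0.2 | after turn d [ 15.7  64.6 130.8]
0 [207. 286.] [180. 192.]
0.05 [204. 272.] [177. 190.]
0.1 [201. 258.] [173. 188.]
0.15 [198. 243.] [169. 185.]
0.2 [195. 227.] [164. 183.]
0.25 [191. 210.] [160. 180.]
```

```bash
python3 -m pendant '[{"dx":0.004,"dy":0.016,"dz":0,"rx":0,"ry":0,"rz":0,"hand":0.045},{"dx":0.004,"dy":0.016,"dz":0,"rx":0,"ry":0,"rz":0,"hand":0.045},{"dx":0.004,"dy":0.016,"dz":0.03,"rx":0,"ry":0,"rz":0,"hand":0.045},{"dx":0.004,"dy":0.016,"dz":0.03,"rx":0,"ry":0,"rz":0,"hand":0.045},{"dx":0,"dy":0,"dz":0.03,"rx":0,"ry":0,"rz":0,"hand":0.045},{"dx":0,"dy":0,"dz":0.03,"rx":0,"ry":0,"rz":0,"hand":0.045},{"dx":0,"dy":0,"dz":0,"rx":0,"ry":0,"rz":0,"hand":0.045},{"dx":0,"dy":0,"dz":0,"rx":0,"ry":0,"rz":0,"hand":0.045}]' >/dev/null
python3 go.py .4218 .3883 .016 159.3
python3 - <<'E'
from u import *; from rig import manip
for n in("scene","top"): cv2.imwrite(f"pics/{n}1.png",manip.get_image(n)["frame"][:,:,::-1])
tiles([("pics/scene1.png",185,210,80,95),("pics/top1.png",150,150,80,95)],"pics/v1.png",s=5)
from rig import manip
p=manip.get_state()["position"];print(proj("scene",p),proj("top",p))
E
```

```text
t 4.3 pos [0.4208 0.3885 0.1097] phi 159.1 tilt [-0.003 -0.002] w 0.0448 gf 0.0 F [ 0.   0.1 -0.2] q6 -0.58
now d(mm) [-1.   0.1 93.7] rz -0.2 | after turn d [-1.   0.1 93.7]
[[239.4092491  250.13942703]] [[194.17125047 205.43942079]]
```

View pics/v1.png

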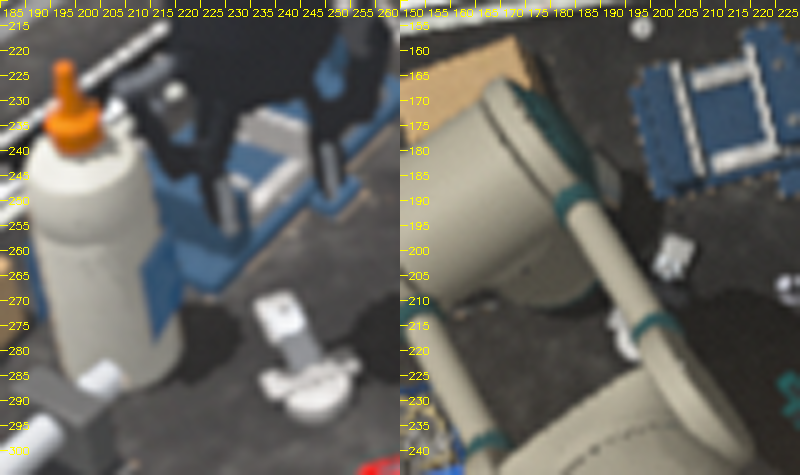

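Scene view: tips at (232,257) and (251.6,251) sit over the hinge arm and clear of the bottle, which ends at u≈221 at its base. I'll descend.

```bash
python3 -m pendant '[{"dx":-0.001,"dy":0,"dz":0.03,"rx":0,"ry":0,"rz":0,"hand":0.045},{"dx":0,"dy":0,"dz":0.03,"rx":0,"ry":0,"rz":0,"hand":0.045},{"dx":0,"dy":0,"dz":0.02,"rx":0,"ry":0,"rz":0,"hand":0.045},{"dx":0,"dy":0,"dz":0.01,"rx":0,"ry":0,"rz":0,"hand":0.045},{"dx":0,"dy":0,"dz":0.005,"rx":0,"ry":0,"rz":0,"hand":0.045},{"dx":0,"dy":0,"dz":0,"rx":0,"ry":0,"rz":0,"hand":0.045},{"dx":0,"dy":0,"dz":0,"rx":0,"ry":0,"rz":0,"hand":0.045}]' 40 >/dev/null
python3 go.py .4218 .3883 .0145 159.3
python3 -m pendant '[{"dx":0,"dy":0,"dz":0,"rx":0,"ry":0,"rz":0,"hand":0.004},{"dx":0,"dy":0,"dz":0,"rx":0,"ry":0,"rz":0,"hand":0.004},{"dx":0,"dy":0,"dz":0,"rx":0,"ry":0,"rz":0,"hand":0.004},{"dx":0,"dy":0,"dz":0,"rx":0,"ry":0,"rz":0,"hand":0.004},{"dx":0,"dy":0,"dz":0,"rx":0,"ry":0,"rz":0,"hand":0.004},{"dx":0,"dy":0,"dz":0,"rx":0,"ry":0,"rz":0,"hand":0.004},{"dx":0,"dy":0,"dz":0,"rx":0,"ry":0,"rz":0,"hand":0.004},{"dx":0,"dy":0,"dz":0,"rx":0,"ry":0,"rz":0,"hand":0.004}]' 40 >/dev/null
python3 go.py .4218 .3883 .0145 159.3
```

```text
t 5.0 pos [0.424  0.3885 0.0179] phi 159.1 tilt [0.003 0.002] w 0.0448 gf 0.0 F [-0.5  0.4  0.9] q6 -0.59
now d(mm) [ 2.  -1.   3.4] rz -0.2 | after turn d [ 2.  -1.   3.4]
t 5.7 pos [0.4234 0.3881 0.0176] phi 159.2 tilt [0.002 0.001] w 0.0133 gf 39.1 F [-0.9 -0.3  5.9] q6 -0.59
now d(mm) [ 1.6 -0.4  3.1] rz -0.1 | after turn d [ 1.6 -0.4  3.1]
```

```bash
python3 -m pendant '[{"dx":0,"dy":0,"dz":0,"rx":0,"ry":0,"rz":0,"hand":0.035},{"dx":0,"dy":0,"dz":0,"rx":0,"ry":0,"rz":0,"hand":0.035},{"dx":0,"dy":0,"dz":0,"rx":0,"ry":0,"rz":0,"hand":0.035},{"dx":0.001,"dy":0,"dz":0.0035,"rx":0,"ry":0,"rz":0,"hand":0.035},{"dx":0,"dy":0,"dz":0,"rx":0,"ry":0,"rz":0,"hand":0.035},{"dx":0,"dy":0,"dz":0,"rx":0,"ry":0,"rz":0,"hand":0.035}]' 40 >/dev/null
python3 go.py .4218 .3883 .0145 159.3
python3 -m pendant '[{"dx":0,"dy":0,"dz":0,"rx":0,"ry":0,"rz":0,"hand":0.004},{"dx":0,"dy":0,"dz":0,"rx":0,"ry":0,"rz":0,"hand":0.004},{"dx":0,"dy":0,"dz":0,"rx":0,"ry":0,"rz":0,"hand":0.004},{"dx":0,"dy":0,"dz":0,"rx":0,"ry":0,"rz":0,"hand":0.004},{"dx":0,"dy":0,"dz":0,"rx":0,"ry":0,"rz":0,"hand":0.004},{"dx":0,"dy":0,"dz":0,"rx":0,"ry":0,"rz":0,"hand":0.004},{"dx":0,"dy":0,"dz":0,"rx":0,"ry":0,"rz":0,"hand":0.004}]' 40 >/dev/null
python3 go.py .4218 .3883 .0145 159.3
```

```text
t 6.2 pos [0.4213 0.3877 0.0122] phi 159.2 tilt [-0.001 -0.001] w 0.0348 gf 0.0 F [-0.1 -0.5  0.5] q6 -0.58
now d(mm) [-0.2  0.7 -2.3] rz -0.1 | after turn d [-0.2  0.7 -2.3]
t 6.8 pos [0.4217 0.388  0.0128] phi 159.2 tilt [ 0. -0.] w 0.0146 gf 40.2 F [-0.4 -1.5  0.1] q6 -0.58
now d(mm) [ 0.1  0.3 -1.7] rz -0.1 | after turn d [ 0.1  0.3 -1.7]
```

```bash
python3 -m pendant '[{"dx":0,"dy":0,"dz":-0.01,"rx":0,"ry":0,"rz":0,"hand":0.004},{"dx":0,"dy":0,"dz":-0.03,"rx":0,"ry":0,"rz":0,"hand":0.004},{"dx":0,"dy":0,"dz":-0.03,"rx":0,"ry":0,"rz":0,"hand":0.004},{"dx":0,"dy":0,"dz":-0.03,"rx":0,"ry":0,"rz":0,"hand":0.004},{"dx":0,"dy":0,"dz":-0.02,"rx":0,"ry":0,"rz":0,"hand":0.004},{"dx":0,"dy":0,"dz":-0.01,"rx":0,"ry":0,"rz":0,"hand":0.004},{"dx":0,"dy":0,"dz":0,"rx":0,"ry":0,"rz":0,"hand":0.004}]' >/dev/null
python3 go.py .5804 -.0953 .06 194.9
python3 -m pendant '[{"dx":-0.010,"dy":-0.012,"dz":0,"rx":0,"ry":0,"rz":0,"hand":0.004},{"dx":-0.020,"dy":-0.025,"dz":0,"rx":0,"ry":0,"rz":0,"hand":0.004},{"dx":-0.020,"dy":-0.025,"dz":0,"rx":0,"ry":0,"rz":0,"hand":0.004},{"dx":-0.020,"dy":-0.025,"dz":0,"rx":0,"ry":0,"rz":0,"hand":0.004},{"dx":-0.020,"dy":-0.025,"dz":0,"rx":0,"ry":0,"rz":0,"hand":0.004},{"dx":-0.020,"dy":-0.025,"dz":0,"rx":0,"ry":0,"rz":0,"hand":0.004},{"dx":-0.020,"dy":-0.025,"dz":0,"rx":0,"ry":0,"rz":0,"hand":0.004},{"dx":-0.020,"dy":-0.025,"dz":0,"rx":0,"ry":0,"rz":0,"hand":0.004},{"dx":-0.020,"dy":-0.025,"dz":0,"rx":0,"ry":0,"rz":0,"hand":0.004},{"dx":-0.020,"dy":-0.025,"dz":0,"rx":0,"ry":0,"rz":0,"hand":0.004},{"dx":-0.020,"dy":-0.025,"dz":0,"rx":0,"ry":0,"rz":0,"hand":0.004},{"dx":-0.020,"dy":-0.025,"dz":0,"rx":0,"ry":0,"rz":0,"hand":0.004}]' >/dev/null
python3 -m pendant '[{"dx":-0.020,"dy":-0.025,"dz":0,"rx":0,"ry":0,"rz":0,"hand":0.004},{"dx":-0.020,"dy":-0.025,"dz":0,"rx":0,"ry":0,"rz":0,"hand":0.004},{"dx":-0.020,"dy":-0.025,"dz":0,"rx":0,"ry":0,"rz":0,"hand":0.004},{"dx":-0.010,"dy":-0.012,"dz":0,"rx":0,"ry":0,"rz":0,"hand":0.004},{"dx":0,"dy":0,"dz":0,"rx":0,"ry":0,"rz":-6,"hand":0.004},{"dx":0,"dy":0,"dz":0,"rx":0,"ry":0,"rz":-6,"hand":0.004},{"dx":0,"dy":0,"dz":0,"rx":0,"ry":0,"rz":-6,"hand":0.004},{"dx":0,"dy":0,"dz":0,"rx":0,"ry":0,"rz":-6,"hand":0.004},{"dx":0,"dy":0,"dz":0,"rx":0,"ry":0,"rz":-6,"hand":0.004},{"dx":0,"dy":0,"dz":0,"rx":0,"ry":0,"rz":-5.7,"hand":0.004},{"dx":0,"dy":0,"dz":0,"rx":0,"ry":0,"rz":0,"hand":0.004},{"dx":0,"dy":0,"dz":0,"rx":0,"ry":0,"rz":0,"hand":0.004}]' >/dev/null
python3 go.py .5804 -.0953 .06 194.9
```

```text
t 7.4 pos [0.4231 0.389  0.1458] phi 159.2 tilt [0.005 0.003] w 0.0145 gf 40.1 F [-0.3 -0.  -1.5] q6 -0.58
now d(mm) [-319.3 -396.6   85.8] rz -35.7 | after turn d [ -27.5 -508.4   85.8]
t 9.4 pos [ 0.5682 -0.0677  0.1416] phi -165.3 tilt [-0.002  0.001] w 0.0143 gf 40.1 F [-0.7  0.8 -0.8] q6 -2.07
now d(mm) [ -4.7 -29.8  81.6] rz -0.2 | after turn d [ -4.7 -29.8  81.6]
```

```bash
python3 -m pendant '[{"dx":-0.002,"dy":-0.01,"dz":0,"rx":0,"ry":0,"rz":0,"hand":0.004},{"dx":-0.003,"dy":-0.01,"dz":0.01,"rx":0,"ry":0,"rz":0,"hand":0.004},{"dx":0,"dy":-0.01,"dz":0.02,"rx":0,"ry":0,"rz":0,"hand":0.004},{"dx":0,"dy":0,"dz":0.03,"rx":0,"ry":0,"rz":0,"hand":0.004},{"dx":0,"dy":0,"dz":0.02,"rx":0,"ry":0,"rz":0,"hand":0.004},{"dx":0,"dy":0,"dz":0.01,"rx":0,"ry":0,"rz":0,"hand":0.004},{"dx":0,"dy":0,"dz":0,"rx":0,"ry":0,"rz":0,"hand":0.004},{"dx":0,"dy":0,"dz":0,"rx":0,"ry":0,"rz":0,"hand":0.004},{"dx":0,"dy":0,"dz":0,"rx":0,"ry":0,"rz":0,"hand":0.004}]' >/dev/null
python3 go.py .5804 -.0953 .0228 194.9
python3 - <<'E'
from u import *; from rig import manip
for n in("scene",): cv2.imwrite(f"pics/{n}2.png",manip.get_image(n)["frame"][:,:,::-1])
tiles([("pics/scene2.png",290,135,100,72)],"pics/v2.png",s=8,cols=1)
E
```

```text
t 10.1 pos [ 0.5829 -0.0965  0.0538] phi -165.2 tilt [ 0.002 -0.001] w 0.0146 gf 40.1 F [-0.1 -0.1 -0.6] q6 -2.11
now d(mm) [ 2.1  1.8 31. ] rz -0.1 | after turn d [ 2.1  1.8 31. ]
```

View pics/v2.png

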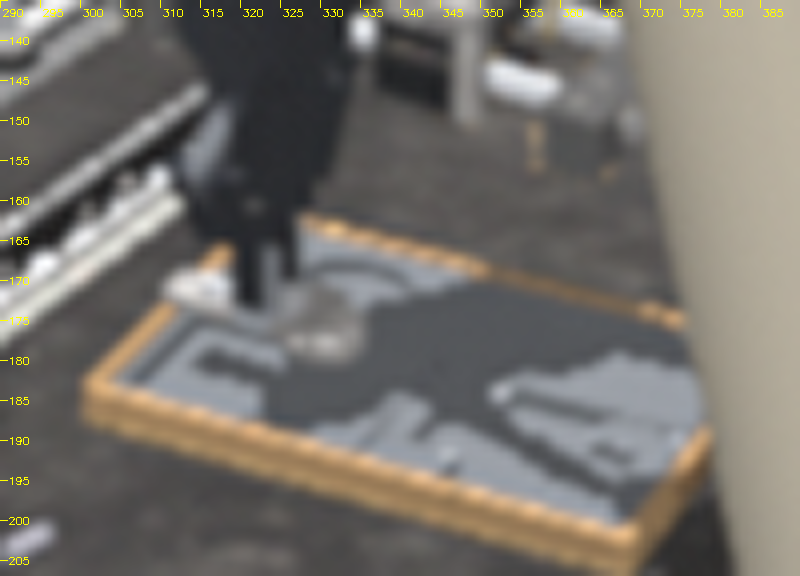

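The hinge hangs level over its pocket, foot end at (316,171) and cup at (329,176). I'll lower it.

```bash
python3 -m pendant '[{"dx":0.001,"dy":0.001,"dz":0.012,"rx":0,"ry":0,"rz":0,"hand":0.004},{"dx":0,"dy":0,"dz":0.010,"rx":0,"ry":0,"rz":0,"hand":0.004},{"dx":0,"dy":0,"dz":0.004,"rx":0,"ry":0,"rz":0,"hand":0.004},{"dx":0,"dy":0,"dz":0.002,"rx":0,"ry":0,"rz":0,"hand":0.004},{"dx":0,"dy":0,"dz":0.002,"rx":0,"ry":0,"rz":0,"hand":0.004},{"dx":0,"dy":0,"dz":0,"rx":0,"ry":0,"rz":0,"hand":0.004},{"dx":0,"dy":0,"dz":0,"rx":0,"ry":0,"rz":0,"hand":0.004}]' >/dev/null
python3 go.py .5804 -.0953 .0228 194.9
```

```text
t 10.8 pos [ 0.5808 -0.0954  0.0231] phi -165.1 tilt [ 0.001 -0.   ] w 0.0144 gf 40.1 F [-0.  -0.7 -0.8] q6 -2.11
now d(mm) [0.3 0.2 0.3] rz -0.0 | after turn d [0.3 0.2 0.3]
```

```bash
python3 -m pendant '[{"dx":0,"dy":0,"dz":0.0007,"rx":0,"ry":0,"rz":0,"hand":0.004},{"dx":0,"dy":0,"dz":0,"rx":0,"ry":0,"rz":0,"hand":0.004},{"dx":0,"dy":0,"dz":0,"rx":0,"ry":0,"rz":0,"hand":0.03},{"dx":0,"dy":0,"dz":0,"rx":0,"ry":0,"rz":0,"hand":0.03},{"dx":0,"dy":0,"dz":0,"rx":0,"ry":0,"rz":0,"hand":0.03},{"dx":0,"dy":0,"dz":0,"rx":0,"ry":0,"rz":0,"hand":0.03},{"dx":0,"dy":0,"dz":-0.005,"rx":0,"ry":0,"rz":0,"hand":0.03},{"dx":0,"dy":0,"dz":-0.02,"rx":0,"ry":0,"rz":0,"hand":0.03},{"dx":0,"dy":0,"dz":-0.03,"rx":0,"ry":0,"rz":0,"hand":0.045},{"dx":0,"dy":0,"dz":-0.035,"rx":0,"ry":0,"rz":4,"hand":0.045},{"dx":0,"dy":0,"dz":-0.02,"rx":0,"ry":0,"rz":4,"hand":0.045},{"dx":0,"dy":0,"dz":0,"rx":0,"ry":0,"rz":0,"hand":0.045}]'
python3 go.py .435 .1877 .09 186.9
```

```text
clock: 11.75
position: [0.5838, -0.0962, 0.1377]
ee_rot: [0.005, -0.059, 0.998, -0.002]
contact_force: [0.8, -0.4, 0.5]
width: 0.0449
gripper_force: 0.0
t 11.8 pos [ 0.5838 -0.0962  0.1377] phi -173.2 tilt [ 0.01  -0.003] w 0.0449 gf 0.0 F [ 0.8 -0.4  0.5] q6 -1.97
now d(mm) [114.4 299.5  47.7] rz -0.1 | after turn d [113.6 299.7  47.7]
```

```bash
python3 -m pendant '[{"dx":0.006,"dy":0.015,"dz":0,"rx":0,"ry":0,"rz":0,"hand":0.045},{"dx":0.0115,"dy":0.03,"dz":0,"rx":0,"ry":0,"rz":0,"hand":0.045},{"dx":0.0115,"dy":0.03,"dz":0,"rx":0,"ry":0,"rz":0,"hand":0.045},{"dx":0.0115,"dy":0.03,"dz":0,"rx":0,"ry":0,"rz":0,"hand":0.045},{"dx":0.0115,"dy":0.03,"dz":0,"rx":0,"ry":0,"rz":0,"hand":0.045},{"dx":0.0115,"dy":0.03,"dz":0,"rx":0,"ry":0,"rz":0,"hand":0.045},{"dx":0.0115,"dy":0.03,"dz":0,"rx":0,"ry":0,"rz":0,"hand":0.045},{"dx":0.0115,"dy":0.03,"dz":0,"rx":0,"ry":0,"rz":0,"hand":0.045},{"dx":0.0115,"dy":0.03,"dz":0,"rx":0,"ry":0,"rz":0,"hand":0.045},{"dx":0.0115,"dy":0.03,"dz":0.01,"rx":0,"ry":0,"rz":0,"hand":0.045},{"dx":0.006,"dy":0.015,"dz":0.02,"rx":0,"ry":0,"rz":0,"hand":0.045},{"dx":0,"dy":0,"dz":0.01,"rx":0,"ry":0,"rz":0,"hand":0.045}]'>/dev/null
python3 -m pendant '[{"dx":0,"dy":0,"dz":0.01,"rx":0,"ry":0,"rz":0,"hand":0.045},{"dx":0,"dy":0,"dz":0,"rx":0,"ry":0,"rz":0,"hand":0.045},{"dx":0,"dy":0,"dz":0,"rx":0,"ry":0,"rz":0,"hand":0.045}]'>/dev/null
python3 go.py .435 .1877 .009 186.9
```

```text
t 13.0 pos [0.4278 0.1887 0.0808] phi -173.1 tilt [-0.004 -0.001] w 0.0445 gf 0.0 F [ 0.6 -0.1  0.7] q6 -1.43
now d(mm) [-7.  -1.9 71.8] rz 0.0 | after turn d [-7.  -1.9 71.8]
```

```bash
python3 -m pendant '[{"dx":-0.005,"dy":-0.0015,"dz":0.01,"rx":0,"ry":0,"rz":0,"hand":0.045},{"dx":0,"dy":0,"dz":0.03,"rx":0,"ry":0,"rz":0,"hand":0.045},{"dx":0,"dy":0,"dz":0.02,"rx":0,"ry":0,"rz":0,"hand":0.045},{"dx":0,"dy":0,"dz":0.01,"rx":0,"ry":0,"rz":0,"hand":0.045},{"dx":0,"dy":0,"dz":0.002,"rx":0,"ry":0,"rz":0,"hand":0.045},{"dx":0,"dy":0,"dz":0,"rx":0,"ry":0,"rz":0,"hand":0.045},{"dx":0,"dy":0,"dz":0,"rx":0,"ry":0,"rz":0,"hand":0.045}]' >/dev/null
python3 go.py .435 .1877 .009 186.9
python3 -m pendant '[{"dx":0,"dy":0,"dz":0,"rx":0,"ry":0,"rz":0,"hand":0.004},{"dx":0,"dy":0,"dz":0,"rx":0,"ry":0,"rz":0,"hand":0.004},{"dx":0,"dy":0,"dz":0,"rx":0,"ry":0,"rz":0,"hand":0.004},{"dx":0,"dy":0,"dz":0,"rx":0,"ry":0,"rz":0,"hand":0.004},{"dx":0,"dy":0,"dz":0,"rx":0,"ry":0,"rz":0,"hand":0.004},{"dx":0,"dy":0,"dz":0,"rx":0,"ry":0,"rz":0,"hand":0.004},{"dx":0,"dy":0,"dz":0,"rx":0,"ry":0,"rz":0,"hand":0.004},{"dx":0,"dy":0,"dz":0,"rx":0,"ry":0,"rz":0,"hand":0.004}]' 40 >/dev/null
python3 go.py .4852 -.2003 .06 194.9
```

```text
t 13.6 pos [0.4359 0.1878 0.0105] phi -173.2 tilt [0.001 0.   ] w 0.045 gf 0.0 F [-0.2  0.7 -0.6] q6 -1.43
now d(mm) [ 0.9 -0.   1.5] rz -0.1 | after turn d [ 0.9 -0.   1.5]
t 14.2 pos [0.4358 0.188  0.011 ] phi -173.1 tilt [0.002 0.   ] w 0.0122 gf 40.3 F [-0.9 -0.7  6.9] q6 -1.43
now d(mm) [  -2.6 -391.4  -49. ] rz -8.0 | after turn d [  52.1 -388.   -49. ]
```

```bash
python3 -m pendant '[{"dx":0,"dy":0,"dz":0,"rx":0,"ry":0,"rz":0,"hand":0.03},{"dx":0,"dy":0,"dz":0,"rx":0,"ry":0,"rz":0,"hand":0.03},{"dx":0,"dy":0,"dz":0,"rx":0,"ry":0,"rz":0,"hand":0.03},{"dx":0,"dy":0,"dz":0.0025,"rx":0,"ry":0,"rz":0,"hand":0.03},{"dx":0,"dy":0,"dz":0,"rx":0,"ry":0,"rz":0,"hand":0.03},{"dx":0,"dy":0,"dz":0,"rx":0,"ry":0,"rz":0,"hand":0.004},{"dx":0,"dy":0,"dz":0,"rx":0,"ry":0,"rz":0,"hand":0.004},{"dx":0,"dy":0,"dz":0,"rx":0,"ry":0,"rz":0,"hand":0.004},{"dx":0,"dy":0,"dz":0,"rx":0,"ry":0,"rz":0,"hand":0.004},{"dx":0,"dy":0,"dz":0,"rx":0,"ry":0,"rz":0,"hand":0.004},{"dx":0,"dy":0,"dz":0,"rx":0,"ry":0,"rz":0,"hand":0.004},{"dx":0,"dy":0,"dz":0,"rx":0,"ry":0,"rz":0,"hand":0.004}]' 40 >/dev/null
python3 go.py .4852 -.2003 .06 194.9
python3 -m pendant '[{"dx":0,"dy":0,"dz":-0.01,"rx":0,"ry":0,"rz":0,"hand":0.004},{"dx":0,"dy":0,"dz":-0.03,"rx":0,"ry":0,"rz":0,"hand":0.004},{"dx":0,"dy":0,"dz":-0.03,"rx":0,"ry":0,"rz":0,"hand":0.004},{"dx":0,"dy":0,"dz":-0.03,"rx":0,"ry":0,"rz":-4,"hand":0.004},{"dx":0,"dy":0,"dz":-0.01,"rx":0,"ry":0,"rz":-4,"hand":0.004},{"dx":0,"dy":0,"dz":0,"rx":0,"ry":0,"rz":0,"hand":0.004},{"dx":0,"dy":0,"dz":0,"rx":0,"ry":0,"rz":0,"hand":0.004}]' >/dev/null
python3 go.py .4852 -.2003 .06 194.9
```

```text
t 15.2 pos [0.435  0.1878 0.0075] phi -173.1 tilt [-0. -0.] w 0.0125 gf 41.3 F [-0.3  0.1  0.2] q6 -1.43
now d(mm) [  -3.5 -391.4  -52.5] rz -8.0 | after turn d [  51.3 -388.   -52.5]
t 15.8 pos [0.435  0.1879 0.1178] phi -165.2 tilt [0.001 0.   ] w 0.0128 gf 41.3 F [-1.  -0.5 -0.3] q6 -1.57
now d(mm) [  50.4 -388.1   57.8] rz -0.1 | after turn d [  51.3 -388.    57.8]
```

```bash
python3 -m pendant '[{"dx":0.002,"dy":-0.018,"dz":0,"rx":0,"ry":0,"rz":0,"hand":0.004},{"dx":0.0045,"dy":-0.034,"dz":0,"rx":0,"ry":0,"rz":0,"hand":0.004},{"dx":0.0045,"dy":-0.034,"dz":0,"rx":0,"ry":0,"rz":0,"hand":0.004},{"dx":0.0045,"dy":-0.034,"dz":0,"rx":0,"ry":0,"rz":0,"hand":0.004},{"dx":0.0045,"dy":-0.034,"dz":0,"rx":0,"ry":0,"rz":0,"hand":0.004},{"dx":0.0045,"dy":-0.034,"dz":0,"rx":0,"ry":0,"rz":0,"hand":0.004},{"dx":0.0045,"dy":-0.034,"dz":0,"rx":0,"ry":0,"rz":0,"hand":0.004},{"dx":0.0045,"dy":-0.034,"dz":0,"rx":0,"ry":0,"rz":0,"hand":0.004},{"dx":0.0045,"dy":-0.034,"dz":0,"rx":0,"ry":0,"rz":0,"hand":0.004},{"dx":0.0045,"dy":-0.034,"dz":0,"rx":0,"ry":0,"rz":0,"hand":0.004},{"dx":0.0045,"dy":-0.034,"dz":0,"rx":0,"ry":0,"rz":0,"hand":0.004},{"dx":0.0045,"dy":-0.03,"dz":0,"rx":0,"ry":0,"rz":0,"hand":0.004}]' >/dev/null
python3 -m pendant '[{"dx":0,"dy":0,"dz":0.02,"rx":0,"ry":0,"rz":0,"hand":0.004},{"dx":0,"dy":0,"dz":0.03,"rx":0,"ry":0,"rz":0,"hand":0.004},{"dx":0,"dy":0,"dz":0.01,"rx":0,"ry":0,"rz":0,"hand":0.004},{"dx":0,"dy":0,"dz":0,"rx":0,"ry":0,"rz":0,"hand":0.004},{"dx":0,"dy":0,"dz":0,"rx":0,"ry":0,"rz":0,"hand":0.004}]' >/dev/null
python3 go.py .4852 -.2003 .0175 194.9
```

```text
t 17.2 pos [ 0.4838 -0.1995  0.0564] phi -165.2 tilt [-0.003  0.002] w 0.0129 gf 41.3 F [-0.6  0.4 -0.2] q6 -2.35
now d(mm) [-1.1 -1.1 38.9] rz -0.1 | after turn d [-1.1 -1.1 38.9]
```

```bash
python3 -m pendant '[{"dx":-0.001,"dy":-0.001,"dz":0.015,"rx":0,"ry":0,"rz":0,"hand":0.004},{"dx":0,"dy":0,"dz":0.014,"rx":0,"ry":0,"rz":0,"hand":0.004},{"dx":0,"dy":0,"dz":0.006,"rx":0,"ry":0,"rz":0,"hand":0.004},{"dx":0,"dy":0,"dz":0.0025,"rx":0,"ry":0,"rz":0,"hand":0.004},{"dx":0,"dy":0,"dz":0.001,"rx":0,"ry":0,"rz":0,"hand":0.004},{"dx":0,"dy":0,"dz":0,"rx":0,"ry":0,"rz":0,"hand":0.004},{"dx":0,"dy":0,"dz":0,"rx":0,"ry":0,"rz":0,"hand":0.004}]' >/dev/null
python3 go.py .4852 -.2003 .0175 194.9
```

```text
t 17.8 pos [ 0.4866 -0.2013  0.0199] phi -165.1 tilt [ 0.001 -0.001] w 0.0126 gf 41.3 F [ 0.1  0.5 -1.7] q6 -2.35
now d(mm) [1.1 1.3 2.4] rz -0.0 | after turn d [1.1 1.3 2.4]
```

```bash
python3 -m pendant '[{"dx":0.001,"dy":0.001,"dz":0.0015,"rx":0,"ry":0,"rz":0,"hand":0.004},{"dx":0,"dy":0,"dz":0.0007,"rx":0,"ry":0,"rz":0,"hand":0.004},{"dx":0,"dy":0,"dz":0,"rx":0,"ry":0,"rz":0,"hand":0.004}]' >/dev/null
python3 go.py .4852 -.2003 .0175 194.9
python3 -m pendant '[{"dx":0,"dy":0,"dz":0,"rx":0,"ry":0,"rz":0,"hand":0.022},{"dx":0,"dy":0,"dz":0,"rx":0,"ry":0,"rz":0,"hand":0.022},{"dx":0,"dy":0,"dz":0,"rx":0,"ry":0,"rz":0,"hand":0.022},{"dx":0,"dy":0,"dz":-0.005,"rx":0,"ry":0,"rz":0,"hand":0.022},{"dx":0,"dy":0,"dz":-0.02,"rx":0,"ry":0,"rz":0,"hand":0.022},{"dx":0,"dy":0,"dz":-0.04,"rx":0,"ry":0,"rz":0,"hand":0.03},{"dx":0,"dy":0,"dz":-0.04,"rx":0,"ry":0,"rz":0,"hand":0.03},{"dx":0,"dy":0,"dz":0,"rx":0,"ry":0,"rz":0,"hand":0.03},{"dx":0,"dy":0,"dz":0,"rx":0,"ry":0,"rz":0,"hand":0.03}]' >/dev/null
python3 go.py .5817 .0756 .09 85.7
```

```text
t 18.1 pos [ 0.4848 -0.2004  0.0175] phi -165.1 tilt [ 0. -0.] w 0.0123 gf 41.8 F [-1.  -0.2  4.5] q6 -2.35
now d(mm) [-0.4 -0.  -0. ] rz -0.0 | after turn d [-0.4 -0.  -0. ]
t 18.8 pos [ 0.4866 -0.2014  0.1248] phi -165.1 tilt [ 0.006 -0.003] w 0.0298 gf 0.0 F [-1.   0.9  0.2] q6 -2.35
now d(mm) [-163.   243.3   34.8] rz 109.2 | after turn d [283.3  74.1  34.8]
```

```bash
python3 -m pendant '[{"dx":-0.009,"dy":0.0135,"dz":0,"rx":0,"ry":0,"rz":0,"hand":0.035},{"dx":-0.018,"dy":0.027,"dz":0,"rx":0,"ry":0,"rz":0,"hand":0.035},{"dx":-0.018,"dy":0.027,"dz":0,"rx":0,"ry":0,"rz":0,"hand":0.035},{"dx":-0.018,"dy":0.027,"dz":0,"rx":0,"ry":0,"rz":0,"hand":0.035},{"dx":-0.018,"dy":0.027,"dz":0,"rx":0,"ry":0,"rz":0,"hand":0.035},{"dx":-0.018,"dy":0.027,"dz":0,"rx":0,"ry":0,"rz":0,"hand":0.035},{"dx":-0.018,"dy":0.027,"dz":0,"rx":0,"ry":0,"rz":0,"hand":0.035},{"dx":-0.018,"dy":0.027,"dz":0,"rx":0,"ry":0,"rz":0,"hand":0.035},{"dx":-0.018,"dy":0.027,"dz":0,"rx":0,"ry":0,"rz":0,"hand":0.035},{"dx":-0.009,"dy":0.0135,"dz":0,"rx":0,"ry":0,"rz":0,"hand":0.035}]' >/dev/null
python3 -m pendant '[{"dx":0,"dy":0,"dz":0,"rx":0,"ry":0,"rz":6.8,"hand":0.035},{"dx":0,"dy":0,"dz":0,"rx":0,"ry":0,"rz":6.8,"hand":0.035},{"dx":0,"dy":0,"dz":0,"rx":0,"ry":0,"rz":6.8,"hand":0.035},{"dx":0,"dy":0,"dz":0,"rx":0,"ry":0,"rz":6.8,"hand":0.035},{"dx":0,"dy":0,"dz":0,"rx":0,"ry":0,"rz":6.8,"hand":0.035},{"dx":0,"dy":0,"dz":0,"rx":0,"ry":0,"rz":6.8,"hand":0.035},{"dx":0,"dy":0,"dz":0,"rx":0,"ry":0,"rz":6.8,"hand":0.035},{"dx":0,"dy":0,"dz":0,"rx":0,"ry":0,"rz":6.8,"hand":0.035}]' >/dev/null
python3 -m pendant '[{"dx":0,"dy":0,"dz":0,"rx":0,"ry":0,"rz":6.8,"hand":0.035},{"dx":0,"dy":0,"dz":0,"rx":0,"ry":0,"rz":6.8,"hand":0.035},{"dx":0,"dy":0,"dz":0,"rx":0,"ry":0,"rz":6.8,"hand":0.035},{"dx":0,"dy":0,"dz":0,"rx":0,"ry":0,"rz":6.8,"hand":0.035},{"dx":0,"dy":0,"dz":0,"rx":0,"ry":0,"rz":6.8,"hand":0.035},{"dx":0,"dy":0,"dz":0,"rx":0,"ry":0,"rz":6.8,"hand":0.035},{"dx":0,"dy":0,"dz":0,"rx":0,"ry":0,"rz":6.8,"hand":0.035},{"dx":0,"dy":0,"dz":0,"rx":0,"ry":0,"rz":6.8,"hand":0.035},{"dx":0,"dy":0,"dz":0,"rx":0,"ry":0,"rz":0,"hand":0.035},{"dx":0,"dy":0,"dz":0,"rx":0,"ry":0,"rz":0,"hand":0.035}]' >/dev/null
python3 go.py .5817 .0756 .04 85.7
```

```text
t 21.2 pos [0.5781 0.076  0.1205] phi 86.2 tilt [-0.003 -0.   ] w 0.0349 gf 0.0 F [0.  0.  0.4] q6 0.08
now d(mm) [-0.2  3.6 80.5] rz 0.5 | after turn d [-0.2  3.6 80.5]
```

```bash
python3 -m pendant '[{"dx":0,"dy":0.003,"dz":0.03,"rx":0,"ry":0,"rz":0,"hand":0.035},{"dx":0,"dy":0,"dz":0.035,"rx":0,"ry":0,"rz":0,"hand":0.035},{"dx":0,"dy":0,"dz":0.03,"rx":0,"ry":0,"rz":0,"hand":0.035},{"dx":0,"dy":0,"dz":0.012,"rx":0,"ry":0,"rz":0,"hand":0.035},{"dx":0,"dy":0,"dz":0.004,"rx":0,"ry":0,"rz":0,"hand":0.035},{"dx":0,"dy":0,"dz":0,"rx":0,"ry":0,"rz":0,"hand":0.035},{"dx":0,"dy":0,"dz":0,"rx":0,"ry":0,"rz":0,"hand":0.035},{"dx":0,"dy":0,"dz":0,"rx":0,"ry":0,"rz":0,"hand":0.035}]' >/dev/null
python3 go.py .5817 .0756 .003 85.7
```

```text
t 21.8 pos [0.5832 0.0759 0.0122] phi 86.1 tilt [ 0.003 -0.   ] w 0.0347 gf 0.0 F [-0.3  0.4  0.1] q6 0.08
now d(mm) [-0.4 -1.5  9.2] rz 0.4 | after turn d [-0.4 -1.5  9.2]
```

```bash
python3 -m pendant '[{"dx":0,"dy":0,"dz":0.005,"rx":0,"ry":0,"rz":0.4,"hand":0.035},{"dx":0,"dy":0,"dz":0.0035,"rx":0,"ry":0,"rz":0,"hand":0.035},{"dx":0,"dy":0,"dz":0,"rx":0,"ry":0,"rz":0,"hand":0.035},{"dx":0,"dy":0,"dz":0,"rx":0,"ry":0,"rz":0,"hand":0.004},{"dx":0,"dy":0,"dz":0,"rx":0,"ry":0,"rz":0,"hand":0.004},{"dx":0,"dy":0,"dz":0,"rx":0,"ry":0,"rz":0,"hand":0.004},{"dx":0,"dy":0,"dz":0,"rx":0,"ry":0,"rz":0,"hand":0.004},{"dx":0,"dy":0,"dz":0,"rx":0,"ry":0,"rz":0,"hand":0.004},{"dx":0,"dy":0,"dz":0,"rx":0,"ry":0,"rz":0,"hand":0.004},{"dx":0,"dy":0,"dz":0,"rx":0,"ry":0,"rz":0,"hand":0.004},{"dx":0,"dy":0,"dz":0,"rx":0,"ry":0,"rz":0,"hand":0.004}]' 40 >/dev/null
python3 go.py .4654 -.1259 .13 14.9
python3 -m pendant '[{"dx":0,"dy":0,"dz":-0.01,"rx":0,"ry":0,"rz":0,"hand":0.004},{"dx":0,"dy":0,"dz":-0.03,"rx":0,"ry":0,"rz":0,"hand":0.004},{"dx":0,"dy":0,"dz":-0.03,"rx":0,"ry":0,"rz":0,"hand":0.004},{"dx":0,"dy":0,"dz":-0.03,"rx":0,"ry":0,"rz":0,"hand":0.004},{"dx":0,"dy":0,"dz":-0.02,"rx":0,"ry":0,"rz":0,"hand":0.004},{"dx":0,"dy":0,"dz":0,"rx":0,"ry":0,"rz":0,"hand":0.004},{"dx":0,"dy":0,"dz":0,"rx":0,"ry":0,"rz":0,"hand":0.004}]' >/dev/null
python3 go.py .4654 -.1259 .06 14.9
```

```text
t 22.8 pos [0.5823 0.0759 0.0027] phi 85.7 tilt [ 0.001 -0.   ] w 0.0086 gf 41.1 F [-0.3  0.4  3. ] q6 0.09
now d(mm) [-210.  -101.3 -127.3] rz 70.8 | after turn d [-164.8  164.9 -127.3]
t 23.3 pos [0.5826 0.0759 0.124 ] phi 85.7 tilt [ 0.003 -0.   ] w 0.0085 gf 40.7 F [ 0.3  0.4 -0.7] q6 0.09
now d(mm) [-210.1 -101.6   64. ] rz 70.8 | after turn d [-165.2  164.9   64. ]
```

```bash
python3 -m pendant '[{"dx":0,"dy":0,"dz":0,"rx":0,"ry":0,"rz":7.1,"hand":0.004},{"dx":0,"dy":0,"dz":0,"rx":0,"ry":0,"rz":7.1,"hand":0.004},{"dx":0,"dy":0,"dz":0,"rx":0,"ry":0,"rz":7.1,"hand":0.004},{"dx":0,"dy":0,"dz":0,"rx":0,"ry":0,"rz":7.1,"hand":0.004},{"dx":0,"dy":0,"dz":0,"rx":0,"ry":0,"rz":7.1,"hand":0.004},{"dx":0,"dy":0,"dz":0,"rx":0,"ry":0,"rz":7.1,"hand":0.004},{"dx":0,"dy":0,"dz":0,"rx":0,"ry":0,"rz":7.1,"hand":0.004},{"dx":0,"dy":0,"dz":0,"rx":0,"ry":0,"rz":7.1,"hand":0.004},{"dx":0,"dy":0,"dz":0,"rx":0,"ry":0,"rz":7.1,"hand":0.004},{"dx":0,"dy":0,"dz":0,"rx":0,"ry":0,"rz":6.8,"hand":0.004},{"dx":0,"dy":0,"dz":0,"rx":0,"ry":0,"rz":0,"hand":0.004}]' >/dev/null
python3 -m pendant '[{"dx":-0.01,"dy":0.01,"dz":0,"rx":0,"ry":0,"rz":0,"hand":0.004},{"dx":-0.02,"dy":0.02,"dz":0,"rx":0,"ry":0,"rz":0,"hand":0.004},{"dx":-0.02,"dy":0.02,"dz":0,"rx":0,"ry":0,"rz":0,"hand":0.004},{"dx":-0.02,"dy":0.02,"dz":0,"rx":0,"ry":0,"rz":0,"hand":0.004},{"dx":-0.02,"dy":0.02,"dz":0,"rx":0,"ry":0,"rz":0,"hand":0.004},{"dx":-0.02,"dy":0.02,"dz":0,"rx":0,"ry":0,"rz":0,"hand":0.004},{"dx":-0.02,"dy":0.02,"dz":0,"rx":0,"ry":0,"rz":0,"hand":0.004},{"dx":-0.02,"dy":0.02,"dz":0,"rx":0,"ry":0,"rz":0,"hand":0.004},{"dx":-0.015,"dy":0.015,"dz":0,"rx":0,"ry":0,"rz":0,"hand":0.004},{"dx":0,"dy":0,"dz":0.02,"rx":0,"ry":0,"rz":0,"hand":0.004},{"dx":0,"dy":0,"dz":0.03,"rx":0,"ry":0,"rz":0,"hand":0.004},{"dx":0,"dy":0,"dz":0.015,"rx":0,"ry":0,"rz":0,"hand":0.004}]' >/dev/null
python3 -m pendant '[{"dx":0,"dy":0,"dz":0,"rx":0,"ry":0,"rz":0,"hand":0.004},{"dx":0,"dy":0,"dz":0,"rx":0,"ry":0,"rz":0,"hand":0.004}]' >/dev/null
python3 go.py .4654 -.1259 .0127 14.9
```

```text
t 25.4 pos [ 0.4637 -0.1262  0.0566] phi 15.0 tilt [-0.003  0.001] w 0.0089 gf 40.7 F [-0.4  0.3 -0. ] q6 0.9
now d(mm) [ 1.7  0.2 43.9] rz 0.1 | after turn d [ 1.7  0.2 43.9]
```

```bash
python3 -m pendant '[{"dx":0,"dy":0,"dz":0.015,"rx":0,"ry":0,"rz":0,"hand":0.004},{"dx":0,"dy":0,"dz":0.015,"rx":0,"ry":0,"rz":0,"hand":0.004},{"dx":0,"dy":0,"dz":0.007,"rx":0,"ry":0,"rz":0,"hand":0.004},{"dx":0,"dy":0,"dz":0.003,"rx":0,"ry":0,"rz":0,"hand":0.004},{"dx":0,"dy":0,"dz":0.001,"rx":0,"ry":0,"rz":0,"hand":0.004},{"dx":0,"dy":0,"dz":0,"rx":0,"ry":0,"rz":0,"hand":0.004},{"dx":0,"dy":0,"dz":0,"rx":0,"ry":0,"rz":0,"hand":0.004},{"dx":0,"dy":0,"dz":0,"rx":0,"ry":0,"rz":0,"hand":0.004}]' >/dev/null
python3 go.py .4654 -.1259 .0127 14.9
```

```text
t 26.1 pos [ 0.4658 -0.1264  0.0171] phi 15.0 tilt [ 0.001 -0.001] w 0.0089 gf 40.7 F [-0.4  0.1 -0.5] q6 0.9
now d(mm) [-0.2 -0.6  4.4] rz 0.1 | after turn d [-0.2 -0.6  4.4]
```

```bash
python3 -m pendant '[{"dx":0,"dy":0,"dz":0.0025,"rx":0,"ry":0,"rz":0,"hand":0.004},{"dx":0,"dy":0,"dz":0.0015,"rx":0,"ry":0,"rz":0,"hand":0.004},{"dx":0,"dy":0,"dz":0.0005,"rx":0,"ry":0,"rz":0,"hand":0.004},{"dx":0,"dy":0,"dz":0,"rx":0,"ry":0,"rz":0,"hand":0.004}]' >/dev/null
python3 go.py .4654 -.1259 .0127 14.9
python3 -m pendant '[{"dx":0,"dy":0,"dz":0,"rx":0,"ry":0,"rz":0,"hand":0.022},{"dx":0,"dy":0,"dz":0,"rx":0,"ry":0,"rz":0,"hand":0.022},{"dx":0,"dy":0,"dz":0,"rx":0,"ry":0,"rz":0,"hand":0.022},{"dx":0,"dy":0,"dz":-0.005,"rx":0,"ry":0,"rz":0,"hand":0.022},{"dx":0,"dy":0,"dz":-0.02,"rx":0,"ry":0,"rz":0,"hand":0.022},{"dx":0,"dy":0,"dz":-0.04,"rx":0,"ry":0,"rz":0,"hand":0.03},{"dx":0,"dy":0,"dz":-0.04,"rx":0,"ry":0,"rz":0,"hand":0.045},{"dx":0,"dy":0,"dz":0,"rx":0,"ry":0,"rz":0,"hand":0.045},{"dx":0,"dy":0,"dz":0,"rx":0,"ry":0,"rz":0,"hand":0.045}]' >/dev/null
python3 go.py .4348 .0791 .12 14.9
```

```text
t 26.4 pos [ 0.4655 -0.1262  0.0126] phi 15.0 tilt [ 0.001 -0.   ] w 0.0083 gf 41.6 F [-1.4  0.5  6.6] q6 0.9
now d(mm) [ 0.  -0.4 -0.1] rz 0.1 | after turn d [ 0.  -0.4 -0.1]
t 27.2 pos [ 0.467  -0.1269  0.1196] phi 15.0 tilt [ 0.006 -0.003] w 0.045 gf 0.0 F [ 0.1 -0.3 -0.5] q6 0.9
now d(mm) [  22.1 -207.3   -0.4] rz 0.1 | after turn d [  21.8 -207.4   -0.4]
```

```bash
python3 -m pendant '[{"dx":0.0025,"dy":-0.015,"dz":0,"rx":0,"ry":0,"rz":0,"hand":0.045},{"dx":0.003,"dy":-0.03,"dz":0,"rx":0,"ry":0,"rz":0,"hand":0.045},{"dx":0.003,"dy":-0.03,"dz":0,"rx":0,"ry":0,"rz":0,"hand":0.045},{"dx":0.003,"dy":-0.03,"dz":0,"rx":0,"ry":0,"rz":0,"hand":0.045},{"dx":0.003,"dy":-0.03,"dz":0,"rx":0,"ry":0,"rz":0,"hand":0.045},{"dx":0.003,"dy":-0.03,"dz":0,"rx":0,"ry":0,"rz":0,"hand":0.045},{"dx":0.003,"dy":-0.03,"dz":0,"rx":0,"ry":0,"rz":0,"hand":0.045},{"dx":0.002,"dy":-0.012,"dz":0,"rx":0,"ry":0,"rz":0,"hand":0.045},{"dx":0,"dy":0,"dz":0,"rx":0,"ry":0,"rz":0,"hand":0.045},{"dx":0,"dy":0,"dz":0,"rx":0,"ry":0,"rz":0,"hand":0.045}]' >/dev/null
python3 go.py .4348 .0791 .028 14.9
python3 - <<'E'
from u import *; from rig import manip
for n in("scene","top"): cv2.imwrite(f"pics/{n}3.png",manip.get_image(n)["frame"][:,:,::-1])
tiles([("pics/scene3.png",295,152,100,65)],"pics/a.png",s=8,cols=1)
tiles([("pics/scene3.png",260,150,130,90)],"pics/v3.png",s=6,cols=1)
E
```

```text
t 28.0 pos [0.4325 0.0799 0.1159] phi 15.1 tilt [-0.002 -0.001] w 0.0453 gf 0.0 F [ 0.2 -0.3 -0.1] q6 1.33
now d(mm) [ 2.   1.4 87.9] rz 0.2 | after turn d [ 2.   1.4 87.9]
```

View pics/v3.png

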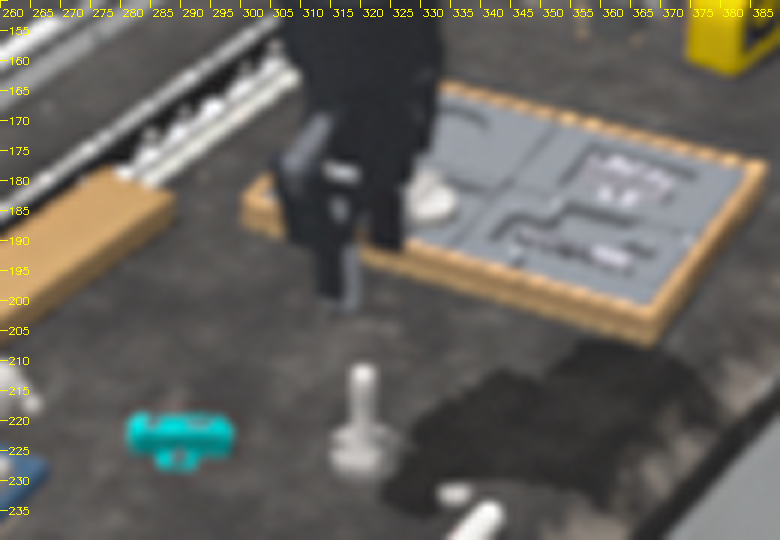

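Scene view: plate at (365,180) in its pocket, bit at (355,190) along the groove, hinge at (331,183). The borer at (320,212–228) is below the gripper. I'll descend on it.

```bash
python3 -m pendant '[{"dx":0.001,"dy":0.001,"dz":0.015,"rx":0,"ry":0,"rz":0,"hand":0.045},{"dx":0,"dy":0,"dz":0.02,"rx":0,"ry":0,"rz":0,"hand":0.045},{"dx":0,"dy":0,"dz":0.025,"rx":0,"ry":0,"rz":0,"hand":0.045},{"dx":0,"dy":0,"dz":0.018,"rx":0,"ry":0,"rz":0,"hand":0.045},{"dx":0,"dy":0,"dz":0.01,"rx":0,"ry":0,"rz":0,"hand":0.045},{"dx":0,"dy":0,"dz":0,"rx":0,"ry":0,"rz":0,"hand":0.045},{"dx":0,"dy":0,"dz":0,"rx":0,"ry":0,"rz":0,"hand":0.045},{"dx":0,"dy":0,"dz":0,"rx":0,"ry":0,"rz":0,"hand":0.045}]' >/dev/null
python3 go.py .4348 .0791 .028 14.9
python3 -m pendant '[{"dx":0,"dy":0,"dz":0,"rx":0,"ry":0,"rz":0,"hand":0.006},{"dx":0,"dy":0,"dz":0,"rx":0,"ry":0,"rz":0,"hand":0.006},{"dx":0,"dy":0,"dz":0,"rx":0,"ry":0,"rz":0,"hand":0.006},{"dx":0,"dy":0,"dz":0,"rx":0,"ry":0,"rz":0,"hand":0.006},{"dx":0,"dy":0,"dz":0,"rx":0,"ry":0,"rz":0,"hand":0.006},{"dx":0,"dy":0,"dz":0,"rx":0,"ry":0,"rz":0,"hand":0.006},{"dx":0,"dy":0,"dz":0,"rx":0,"ry":0,"rz":0,"hand":0.006},{"dx":0,"dy":0,"dz":0,"rx":0,"ry":0,"rz":0,"hand":0.006}]' 45 >/dev/null
python3 go.py .6002 -.1697 .14 14.9
```

```text
t 28.8 pos [0.4355 0.0783 0.0293] phi 14.9 tilt [ 0.001 -0.   ] w 0.0453 gf 0.0 F [-0.1  0.6  0.1] q6 1.33
now d(mm) [-0.4 -1.   1.3] rz -0.0 | after turn d [-0.4 -1.   1.3]
t 29.4 pos [0.4355 0.0788 0.0297] phi 15.0 tilt [ 0.002 -0.   ] w 0.0144 gf 44.0 F [-0.5 -1.4  5.7] q6 1.33
now d(mm) [  94.9  282.7 -110.3] rz 0.1 | after turn d [  95.3  282.5 -110.3]
```

```bash
python3 -m pendant '[{"dx":0,"dy":0,"dz":-0.01,"rx":0,"ry":0,"rz":0,"hand":0.006},{"dx":0,"dy":0,"dz":-0.03,"rx":0,"ry":0,"rz":0,"hand":0.006},{"dx":0,"dy":0,"dz":-0.03,"rx":0,"ry":0,"rz":0,"hand":0.006},{"dx":0,"dy":0,"dz":-0.02,"rx":0,"ry":0,"rz":0,"hand":0.006},{"dx":0,"dy":0,"dz":0,"rx":0,"ry":0,"rz":0,"hand":0.006}]' >/dev/null
python3 -m pendant '[{"dx":0.005,"dy":0.014,"dz":0,"rx":0,"ry":0,"rz":0,"hand":0.006},{"dx":0.0095,"dy":0.028,"dz":0,"rx":0,"ry":0,"rz":0,"hand":0.006},{"dx":0.0095,"dy":0.028,"dz":0,"rx":0,"ry":0,"rz":0,"hand":0.006},{"dx":0.0095,"dy":0.028,"dz":0,"rx":0,"ry":0,"rz":0,"hand":0.006},{"dx":0.0095,"dy":0.028,"dz":0,"rx":0,"ry":0,"rz":0,"hand":0.006},{"dx":0.0095,"dy":0.028,"dz":0,"rx":0,"ry":0,"rz":0,"hand":0.006},{"dx":0.0095,"dy":0.028,"dz":0,"rx":0,"ry":0,"rz":0,"hand":0.006},{"dx":0.0095,"dy":0.028,"dz":0,"rx":0,"ry":0,"rz":0,"hand":0.006},{"dx":0.0095,"dy":0.028,"dz":0,"rx":0,"ry":0,"rz":0,"hand":0.006},{"dx":0.0095,"dy":0.028,"dz":0,"rx":0,"ry":0,"rz":0,"hand":0.006},{"dx":0.005,"dy":0.014,"dz":0,"rx":0,"ry":0,"rz":0,"hand":0.006},{"dx":0,"dy":0,"dz":0.02,"rx":0,"ry":0,"rz":0,"hand":0.006}]' >/dev/null
python3 -m pendant '[{"dx":0,"dy":0,"dz":0.02,"rx":0,"ry":0,"rz":0,"hand":0.006},{"dx":0,"dy":0,"dz":0,"rx":0,"ry":0,"rz":0,"hand":0.006},{"dx":0,"dy":0,"dz":0,"rx":0,"ry":0,"rz":0,"hand":0.006}]' >/dev/null
python3 go.py .6002 -.1697 .0397 14.9
```

```text
t 31.1 pos [ 0.5975 -0.1661  0.0766] phi 15.0 tilt [-0.005  0.002] w 0.0144 gf 44.2 F [-0.1  0.3 -1. ] q6 0.93
now d(mm) [ 1.7  4.2 36.9] rz 0.1 | after turn d [ 1.7  4.2 36.9]
```

```bash
python3 -m pendant '[{"dx":0,"dy":0.004,"dz":0.012,"rx":0,"ry":0,"rz":0,"hand":0.006},{"dx":0,"dy":0,"dz":0.012,"rx":0,"ry":0,"rz":0,"hand":0.006},{"dx":0,"dy":0,"dz":0.005,"rx":0,"ry":0,"rz":0,"hand":0.006},{"dx":0,"dy":0,"dz":0.002,"rx":0,"ry":0,"rz":0,"hand":0.006},{"dx":0,"dy":0,"dz":0,"rx":0,"ry":0,"rz":0,"hand":0.006},{"dx":0,"dy":0,"dz":0,"rx":0,"ry":0,"rz":0,"hand":0.006},{"dx":0,"dy":0,"dz":0,"rx":0,"ry":0,"rz":0,"hand":0.006}]' >/dev/null
python3 go.py .6002 -.1697 .0397 14.9
```

```text
t 31.7 pos [ 0.6009 -0.1709  0.0487] phi 15.0 tilt [ 0.002 -0.001] w 0.0147 gf 44.2 F [-0.1  0.6 -1.4] q6 0.92
now d(mm) [-0.4 -1.4  9. ] rz 0.1 | after turn d [-0.4 -1.4  9. ]
```

```bash
python3 -m pendant '[{"dx":0,"dy":-0.001,"dz":0.004,"rx":0,"ry":0,"rz":0,"hand":0.006},{"dx":0,"dy":0,"dz":0.003,"rx":0,"ry":0,"rz":0,"hand":0.006},{"dx":0,"dy":0,"dz":0.0015,"rx":0,"ry":0,"rz":0,"hand":0.006},{"dx":0,"dy":0,"dz":0.0007,"rx":0,"ry":0,"rz":0,"hand":0.006},{"dx":0,"dy":0,"dz":0,"rx":0,"ry":0,"rz":0,"hand":0.006},{"dx":0,"dy":0,"dz":0,"rx":0,"ry":0,"rz":0,"hand":0.006}]' >/dev/null
python3 go.py .6002 -.1697 .0397 14.9
```

```text
t 32.2 pos [ 0.6    -0.1697  0.0397] phi 15.0 tilt [ 0. -0.] w 0.0146 gf 45.1 F [-2.5  1.3  4.2] q6 0.92
now d(mm) [0.2 0.  0. ] rz 0.1 | after turn d [0.2 0.  0. ]
```

```bash
python3 -m pendant '[{"dx":0,"dy":0,"dz":0,"rx":0,"ry":0,"rz":0,"hand":0.02},{"dx":0,"dy":0,"dz":0,"rx":0,"ry":0,"rz":0,"hand":0.03},{"dx":0,"dy":0,"dz":0,"rx":0,"ry":0,"rz":0,"hand":0.03},{"dx":0,"dy":0,"dz":0,"rx":0,"ry":0,"rz":0,"hand":0.03},{"dx":0,"dy":0,"dz":-0.01,"rx":0,"ry":0,"rz":0,"hand":0.03},{"dx":0,"dy":0,"dz":-0.03,"rx":0,"ry":0,"rz":0,"hand":0.03},{"dx":0,"dy":0,"dz":-0.04,"rx":0,"ry":0,"rz":0,"hand":0.03},{"dx":0,"dy":0,"dz":-0.04,"rx":0,"ry":0,"rz":0,"hand":0.03},{"dx":-0.03,"dy":0.02,"dz":-0.02,"rx":0,"ry":0,"rz":0,"hand":0.03},{"dx":-0.03,"dy":0.03,"dz":-0.02,"rx":0,"ry":0,"rz":0,"hand":0.03},{"dx":-0.03,"dy":0.03,"dz":0,"rx":0,"ry":0,"rz":0,"hand":0.03},{"dx":-0.03,"dy":0.03,"dz":0,"rx":0,"ry":0,"rz":0,"hand":0.03}]' >/dev/null
python3 -m pendant '[{"dx":-0.03,"dy":0.03,"dz":0,"rx":0,"ry":0,"rz":0,"hand":0.03},{"dx":-0.03,"dy":0.03,"dz":0,"rx":0,"ry":0,"rz":0,"hand":0.03},{"dx":-0.03,"dy":0.03,"dz":0,"rx":0,"ry":0,"rz":0,"hand":0.03},{"dx":-0.03,"dy":0.03,"dz":0,"rx":0,"ry":0,"rz":0,"hand":0.03},{"dx":-0.03,"dy":0.03,"dz":0,"rx":0,"ry":0,"rz":0,"hand":0.03},{"dx":0,"dy":0,"dz":0,"rx":0,"ry":0,"rz":0,"hand":0.03},{"dx":0,"dy":0,"dz":0,"rx":0,"ry":0,"rz":0,"hand":0.03},{"dx":0,"dy":0,"dz":0,"rx":0,"ry":0,"rz":0,"hand":0.03}]'
python3 - <<'E'
from u import *; from rig import manip
for n in("scene","top"): cv2.imwrite(f"pics/{n}4.png",manip.get_image(n)["frame"][:,:,::-1])
tiles([("pics/scene4.png",297,148,100,75),("pics/top4.png",310,128,100,95)][:1],"pics/v4.png",s=8,cols=1)
tiles([("pics/top4.png",310,128,100,95)],"pics/v5.png",s=6,cols=1)
E
```

```text
clock: 33.85
position: [0.4113, -0.4817, 0.1967]
ee_rot: [-0.0, 0.992, 0.13, 0.0]
contact_force: [0.3, 0.6, 0.6]
width: 0.0298
gripper_force: 0.0
```

View pics/v4.png

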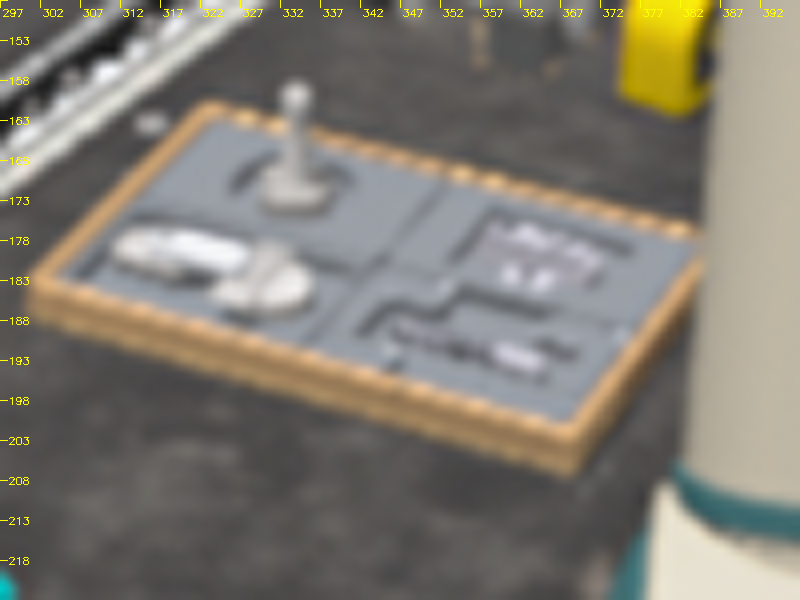

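View pics/v5.png

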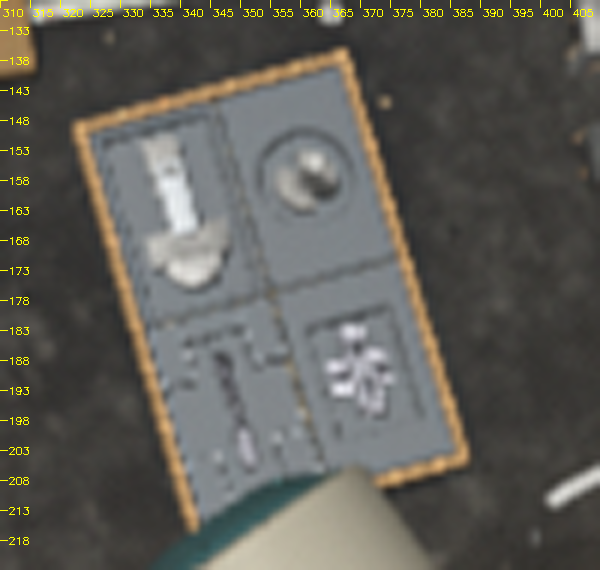

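Both views show all four parts in their pockets: hinge (340,164), borer (361,158), bit (350,195), plate (370,189) in the top view. I'll check the hinge's margin in numbers.

```bash
python3 - <<'E'
from u import *
S,T="scene","top"
c=np.array([.5804,-.0953]);a=np.radians(-165.1);B=np.array([[np.cos(a),np.sin(a)],[-np.sin(a),np.cos(a)]])
o=[(T,(.045,0,.012),(336.7,150.8)),(T,(-.02,.024,.013),(334.7,168.5)),(T,(-.02,-.024,.013),(348,166)),(T,(-.0455,0,.011),(342.5,176)),
(S,(.045,0,.012),(311.8,177.6)),(S,(-.0455,0,.011),(335.5,183.5))]
p,r=fit([(n,m,np.array(q)-.5) for n,m,q in o],[.58,-.095,.01,.26]);print(p[:3],np.degrees(p[3]),B@(p[:2]-c),r.tolist())
E
```

```text
[ 0.58160361 -0.0937506   0.01037082] 13.836344387128273 [-0.00156154 -0.00118782] [[-0.2, -0.3], [-0.1, 1.2], [-0.1, 0.4], [0.6, -0.9], [0.2, -0.6], [-0.4, 0.5]]
```

The hinge is within 2 mm of the pocket centre and its underside is at z=0.010, which is flat on the floor.

```bash
python3 -c "
from rig import manip
print(manip.sign_off())"
```

```text
the job is handed in; nothing more can be done
None
```

The kit is made up and handed in at about 34 s: hinge, plate, short bit and large boring bit look seated in their pockets in both final views, and I never touched the long bit or the small boring bit.

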